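# Lay the bit case on the work board and open it

## Robot

A 7-joint arm with a two-finger parallel gripper is mounted at the origin on the work surface. World frame = base frame: x ahead of the robot, y to its left, z up, the work surface at z = 0. Lengths are in m, angles in rad, forces in N, time in s.
With the tool pointing down it reaches from about 0.425 to 0.875 m from the base axis. Payload 4.7 kg.
Tool frame: the origin (TCP) lies at the very end of the fingers, on their centre line; the grasp point (between the pads) lies behind it (ctrl.tcp_to_grasp is the y of the grasp point in the tool frame, in m); y points along the fingers, x is the direction in which the jaws open and shut, and the axes are right-handed (so a half turn about y gives the same grasp; the last joint's range is limited). The gripper opens to 87 mm and grips with 3 to 60 N. Pads are 19 mm wide; open, the fingers measure 117 mm over their backs; the gripper's body (75 mm by 190 mm) begins 51 mm behind the grasp point.
Start: joints at [-1.111, 0.321, -0.07, 1.45, 0.023, 1.371, -0.057], TCP at [0.28, 0.586, 0.223] pointing down, gripper open.
Joint ranges: [-2.86, 2.86], [-0.3, 2.09], [-1.38, 1.24], [0.06, 2.45], [-1.56, 4.7], [0.09, 2.05], [-2.69, 2.69]. Speed limits (rad/s): [2.57, 2.57, 3.14, 3.14, 3.14, 3.14, 3.14].

## Interface

Orientations are given as a rotation vector (axis times angle).
In Python, from bench import ctrl, get_image, workorder gives the robot as it stands.
- The arm moves only by the tool drive_tool, never from a script. Its argument "increments" is text: rows parted by semicolons, each of 5 numbers parted by spaces: the shift along the tool's x, y, z in mm, then the turn about the tool's y in degrees, then the closure in counts, from 0 (fully open) to 255 (shut). In form: tx ty tz yaw fingers; .... A call has 1 to 20 rows; each row shifts and turns the commanded pose from where the row before left it, along the tool's axes as they then stand; what a row does not reach is not made up. A row lasts 1/8 s, in which the tool goes at most 62.5 mm and 10.7 degrees, less where a joint would pass 70% of its speed; a pose out of reach is approached as far as the arm can. A call is refused whole if a number of a shift passes 62.5 or a number of a turn 10.7, either way. A call with a gripper value outside its range is refused whole. The fingers move at their own pace and stop on an object; "squeeze" is the grip in N (left out, the last holds). Time passes only in rows, so rows that do not move let the fingers close. It gives the time, the measured TCP pose, the force and the opening at its end, in the units of the state.
- ctrl.get_state(): the state, without advancing time (a new reading comes with each control period).
- get_image(name): name is "scene" or "top"; returns a dict with "img" (480x640x3 uint8, red, green, blue), "mtx" (3x3 intrinsics, pixels), "camera_from_world" (4x4, takes a point from world to camera coordinates). Camera axes: x right, y up, looking along -z (the intrinsics and any distortion apply to the point x, -y, -z); pixel columns grow to the right and rows downward; lengths in m; the calibration is good to about 2 mm. A picture is of the moment at which its call begins. There is no depth.
- workorder.close_job(): hands the job in, once; it reports no verdict.
The state is a dict: "time": time; "joint_positions": joint angles; "qd": joint speeds; "joint_torque": joint torques, N m; "position": TCP position; "tool_rot": TCP orientation; "ft_force": force on the tool from outside, world axes, zero at the start; "torque": the same for the moment, N m; "grip_width": opening from 0.0 (shut) to 1.0 (fully open).
Only numpy, scipy, OpenCV 4.12 (cv2) and the standard library are available. Lean on these libraries where they do the work, as an engineer would, in place of code of your own. Each camera call takes 0.05 s, during which the arm holds its last target.

## Task

Get the drill bits ready: the wooden bit case stands on its hinge edge behind the plywood work board, so tip it over the board's rear edge towards you until it lies squarely and flat on the board with its handle facing you, easing it down rather than letting it drop. Then lift its lid and push it on past its balance point until it leans back on its hinge stops and stays open by itself, never letting it slam. Leave everything else on the bench where it is.

Things in the scene. Friction and masses are not known exactly. Their poses are not given: they have to be found in the camera images.
- board: Fixed plywood work board, 240 (its x) x 480 (its y) x 18 mm high, screwed flat to the bench. Origin: centre of its underside, at bench height. Its x points away from the robot (yaw up to 0.3 rad); its rear edge (x = +120 mm) is the stop over which the case tips.
- case: Shut wooden bit case, 0.7 to 1 kg, stood on its hinge edge 1 to 7 mm behind the board, near parallel to it. Origin: middle of the bottom panel's hinge-side edge, on the bench. Axes as it stands: x from the bottom panel (0, facing the robot) to the lid (52 to 62 mm); y along its 260 mm; z up to its front edge (150 mm). Tipped, it lies on the board, x up, z to the robot, top 80 mm above the bench.
- case_handle (a point): Middle of the fixed steel handle on the case's front edge: a 10 mm round bar along the case's y, 78 mm straight, 40 mm out from the front face on a leg at either end, 30 mm from the bottom panel's face. At the start it is on top, 190 mm above the bench, free to be pinched from above. Case lying: 48 mm above the bench, with the lid's lip over the gap between bar and case.
- case_lid (a joint): Lid angle, 0 shut to 1.85 rad open against the hinge stops. The lid (0.22 kg) has slight hinge friction (0.02 Nm) and no latch. Case lying: it falls shut unless pushed past its balance point near 1.5 rad; from about 1.65 rad it falls back onto the stops by itself.
- lid_lip (a point): Middle of the lid's free edge, on its inner (under) face. The lid is a flat 10 mm panel, 260 mm long, overhanging the case's front face by 16 mm all along. Case lying shut: the lip's under side is 70 mm above the bench, 52 above the board. A finger goes under it on either side of the handle, 60 to 120 mm from the middle.
- lid_hinge (a point): Middle of the hinge line, at the lid's inner face, 52 mm from the bottom panel's face, 166 mm from the lip's edge; axis along the case's y. Case lying tipped: about 18 mm beyond the board's rear edge and 70 mm above the bench.
- glue: White plastic glue bottle, 60 mm diameter, 170 mm high, standing beyond the board to the left. Origin: centre of its underside. Leave alone.
- dowel: Piece of wooden dowel, 25 mm diameter, 160 mm high, standing on end beyond the board to the right. Origin: centre of its underside. Leave alone.
- mallet: Round wooden mallet, head 68 mm diameter and 110 mm long, lying on the bench to the right of the board. Origin: on the bench under the head's centre. Leave alone.
- square: Try square, 120 mm wooden stock and 190 mm steel blade, lying on the bench to the left of the board. Origin: under the centre of the stock. Leave alone.
- chuck_key: Steel T-shaped drill chuck key, 80 x 60 mm, 14 mm thick, lying on one side strip of the board. Origin: centre of its underside. Leave alone.
- pencil: Carpenter's pencil, 8 mm thick, 185 mm long, lying along one side strip of the board. Origin: centre of its underside. Leave alone.
- blank: Square turning blank, 180 x 45 x 45 mm, lying on the bench in front of the board to the left. Origin: centre of its underside. Leave alone.

How it is judged:
By the outcome, as a careful person would: the job done as asked, in the order asked, and still so for the second after the job is handed in, with the robot touching nothing.
It also fails if it takes over 64 s, if anything falls off the work surface, if the arm or the gripper's body presses on something with over 40 N, if the wrist force passes 120 N, or if a joint passes its speed limit or range.

## Working session

There is one attempt and no reset: what is moved stays moved. The work goes in short steps, Python scripts to look and compute and a tool call to move; the robot and the scene stay as the last step left them, time stands still between calls to the robot, and variables do not carry over. Pictures are saved under pics/ and viewed, and the job is handed in when it is done.

Besides the shell and the picture viewer there is one more tool, called after ">>>" as a command line: name --argument value ..., lists and objects as JSON in quotes. drive_tool: Moves the arm, as the interface text tells. Its arguments: {"type":"object","properties":{"increments":{"type":"string"},"squeeze":{"type":"number"}},"required":["increments"]}

```bash
ls; mkdir -p pics
python3 - <<'E'
from bench import ctrl,get_image
import cv2,numpy as np
print(ctrl.get_state(), ctrl.tcp_to_grasp)
for n in("scene","top"):
    d=get_image(n); cv2.imwrite(f"pics/{n}0.png",d["img"][:,:,::-1]); print(n,d["mtx"],d["camera_from_world"],[k for k in d])
E
```

```text
pics
{'time': 0.0, 'joint_positions': array([-1.11092184,  0.32183683, -0.07009675,  1.45170298,  0.02258091,
        1.37077944, -0.05691521]), 'qd': array([-1.41829792e-03, -1.15236119e-03, -6.18890550e-04, -2.07260979e-04,
       -1.03038482e-03,  1.27776093e-03,  6.28386848e-05]), 'joint_torque': array([-3.58763518e-04, -4.91280019e+01, -4.03902009e-01, -3.12525094e+01,
       -6.38051704e-02,  4.36093309e-02,  1.63722525e-04]), 'position': array([0.28004165, 0.58595707, 0.22143857]), 'tool_rot': array([-1.3888307 , -0.87373571,  0.8763588 ]), 'ft_force': array([-0.7428897 ,  0.56022873,  0.58502297]), 'torque': array([-0.03419752, -0.0254489 ,  0.01766739]), 'grip_width': 0.9964471865228972} -0.0187
scene [[582.43235213   0.         320.96159224]
 [  0.         582.43235213 234.41496479]
 [  0.           0.           1.        ]] [[-4.05563089e-01  9.14066922e-01  4.92992578e-04  1.87450145e-01]
 [-7.46103168e-01 -3.31350598e-01  5.77526488e-01  3.01049050e-01]
 [ 5.28061213e-01  2.33855603e-01  8.16371798e-01 -1.57762528e+00]
 [ 0.00000000e+00  0.00000000e+00  0.00000000e+00  1.00000000e+00]] ['img', 'mtx', 'camera_from_world']
top [[492.01808944   0.         324.07021701]
 [  0.         492.01808944 232.59346417]
 [  0.           0.           1.        ]] [[ 0.0272556  -0.99933491 -0.02422544  0.02176071]
 [ 0.99840589  0.02601604  0.05008836 -0.50476656]
 [-0.0494248  -0.02555201  0.99845094 -1.30249639]
 [ 0.          0.          0.          1.        ]] ['img', 'mtx', 'camera_from_world']
```

View pics/scene0.png

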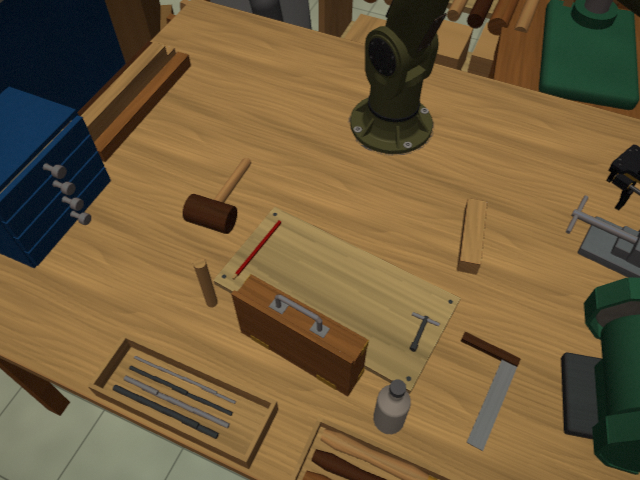

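View pics/top0.png

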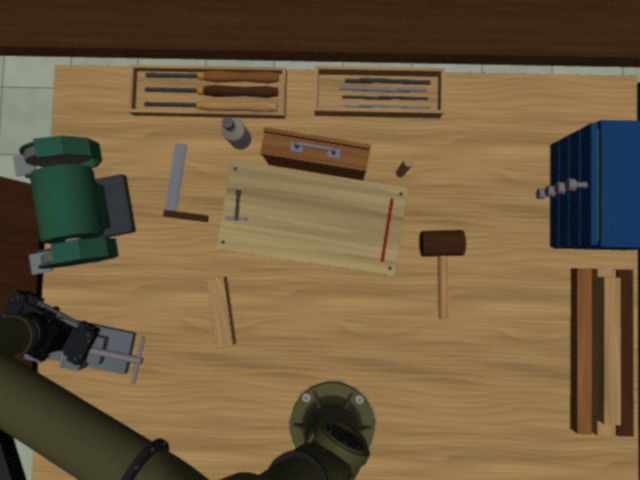

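The case stands behind the board: in the top view it is near (315,153) with the handle from (292,147) to (339,153). In the scene view the handle runs from (278,300) to (320,328). I'll zoom in for measurements.

Run:
```python
import cv2
a=cv2.imread("pics/top0.png")[100:300,190:430]
cv2.imwrite("pics/topz.png",cv2.resize(a,None,fx=3.3,fy=3,interpolation=cv2.INTER_CUBIC)[:600,:800])
a=cv2.imread("pics/scene0.png")[190:400,180:480]
cv2.imwrite("pics/scz.png",cv2.resize(a,(800,560),interpolation=cv2.INTER_CUBIC))
```

```text
(no output)
```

View pics/topz.png

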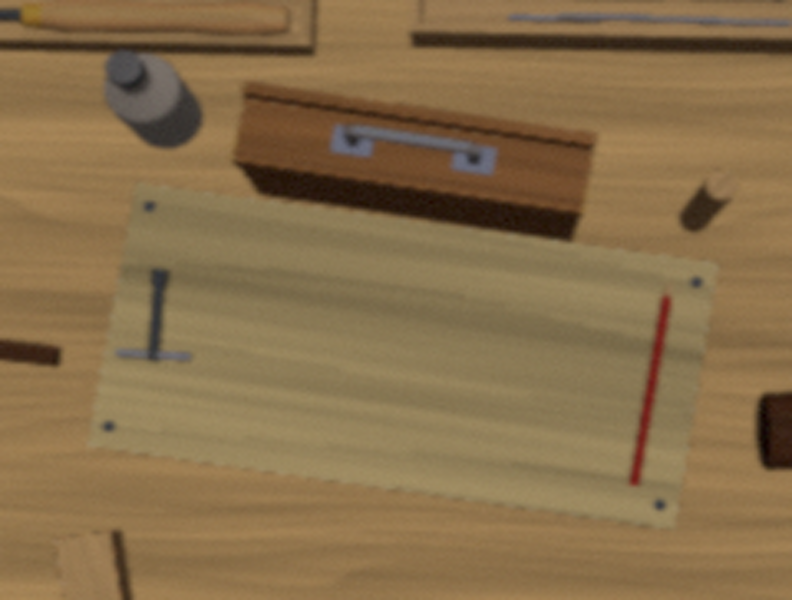

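View pics/scz.png

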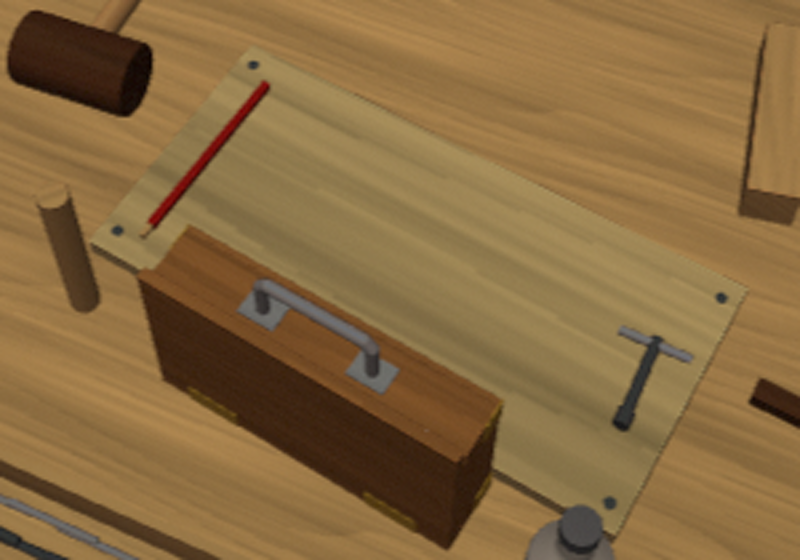

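```bash
cat > h.py <<'E'
import numpy as np,cv2
from scipy.spatial.transform import Rotation as R
def ray(d,uv):
    K,T=d["mtx"],d["camera_from_world"]
    p=np.linalg.inv(K)@np.array([uv[0],uv[1],1.0]); p=np.array([p[0],-p[1],-p[2]])
    Rm=T[:3,:3]; o=-Rm.T@T[:3,3]; v=Rm.T@p
    return o,v/np.linalg.norm(v)
def onz(d,uv,z):
    o,v=ray(d,uv); return o+v*(z-o[2])/v[2]
def tri(d1,a,d2,b):
    o1,v1=ray(d1,a);o2,v2=ray(d2,b)
    s=np.linalg.lstsq(np.c_[v1,-v2],o2-o1,rcond=None)[0]
    p,q=o1+s[0]*v1,o2+s[1]*v2
    return (p+q)/2,np.linalg.norm(p-q)
def proj(d,P):
    K,T=d["mtx"],d["camera_from_world"]; c=T[:3,:3]@P+T[:3,3]; c=np.array([c[0],-c[1],-c[2]]);c=K@c; return c[:2]/c[2]
E
python3 - <<'E'
from h import *
from bench import get_image,ctrl
s=ctrl.get_state();print(R.from_rotvec(s["tool_rot"]).as_matrix().round(3))
t=get_image("top");c=get_image("scene")
for n,d,roi in(("top",t,(125,260,225,375)),("scene",c,(280,350,250,345))):
    h=cv2.cvtColor(d["img"],cv2.COLOR_RGB2HSV)
    print(n,"board",h[215,300] if n=="top" else h[270,330],"handle", h[149,315] if n=="top" else h[311,300])
    g=((h[...,1]<70)&(h[...,2]>60)).astype(np.uint8)
    y0,y1,x0,x1=(138,165,285,345) if n=="top" else (285,345,262,340)
    m=np.zeros_like(g);m[y0:y1,x0:x1]=g[y0:y1,x0:x1]
    big=cv2.resize(d["img"][y0:y1,x0:x1,::-1],None,fx=8,fy=8,interpolation=cv2.INTER_NEAREST)
    cv2.imwrite(f"pics/h_{n}.png",big)
    cv2.imwrite(f"pics/hm_{n}.png",cv2.resize(m[y0:y1,x0:x1]*255,None,fx=8,fy=8,interpolation=cv2.INTER_NEAREST))
# board corners in top: mask
h=cv2.cvtColor(t["img"],cv2.COLOR_RGB2LAB)
print(h[215,300],h[300,300],h[215,470])
E
```

```text
[[ 0.431 -0.001 -0.902]
 [ 0.902 -0.002  0.431]
 [-0.002 -1.    -0.   ]]
top board [ 22  98 143] handle [ 13 139  97]
scene board [ 20 118 141] handle [11 64 84]
[138 128 152] [133 134 156] [125 134 154]
```

Run:
```python
import cv2,numpy as np
a=cv2.imread("pics/h_top.png");b=cv2.imread("pics/h_scene.png");m=cv2.imread("pics/hm_top.png");n=cv2.imread("pics/hm_scene.png")
W=640;c=np.zeros((600,800,3),np.uint8)
c[:216,:480]=a; k=cv2.resize(b,None,fx=.55,fy=.55); c[220:220+k.shape[0],:k.shape[1]]=k
k=cv2.resize(m,None,fx=.6,fy=.6);c[:k.shape[0],490:490+k.shape[1]]=k
k=cv2.resize(n,None,fx=.55,fy=.55);c[220:220+k.shape[0],400:400+k.shape[1]]=k
cv2.imwrite("pics/hc.png",c)
```

```text
(no output)
```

View pics/hc.png

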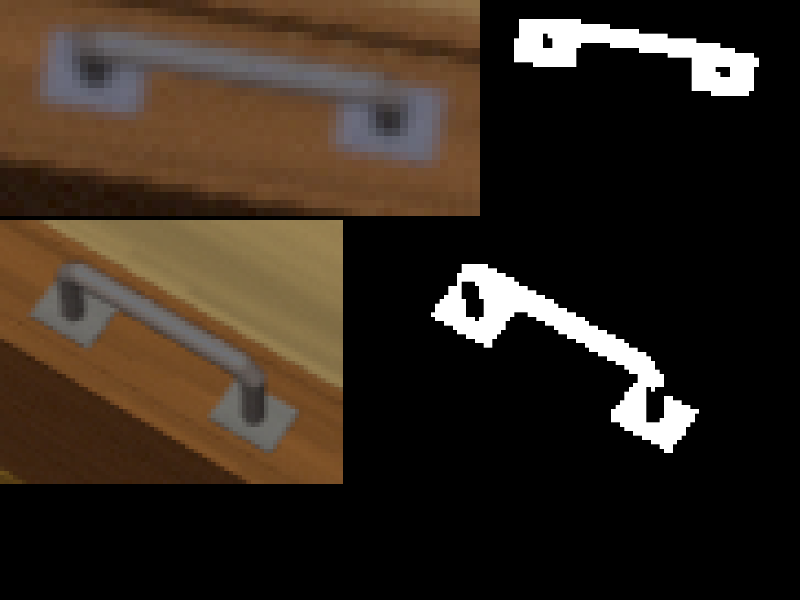

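```bash
cat > meas.py <<'E'
from h import *
from bench import get_image
t=get_image("top");c=get_image("scene")
for n,d,(y0,y1,x0,x1) in(("top",t,(140,160,304,326)),("scene",c,(290,340,288,313))):
    h=cv2.cvtColor(d["img"],cv2.COLOR_RGB2HSV)
    m=(h[...,1]<(110 if n=="top" else 90))&(h[...,2]>55)
    P=[]
    for x in range(x0,x1):
        ys=np.nonzero(m[y0:y1,x])[0]
        if len(ys): P.append(onz(d,(x,y0+ys.mean()),0.19))
    P=np.array(P);k=np.polyfit(P[:,1],P[:,0],1);print(n,len(P),"bar x=%.4f*y+%.4f"%tuple(k),"yaw",np.arctan(-k[0]), P[0],P[-1])
print("plates top",onz(t,(296.5,146.8),.151),onz(t,(333.5,153.3),.151))
print("plates scene",onz(c,(278.6,304.5),.151),onz(c,(319.5,329.3),.151))
# board: screws/corners
h=cv2.cvtColor(t["img"],cv2.COLOR_RGB2LAB).astype(int)
m=((h[...,1]<131)&(h[...,0]>110)).astype(np.uint8); m[:155]=0;m[285:]=0;m[:,:205]=0;m[:,420:]=0
m=cv2.morphologyEx(m,cv2.MORPH_OPEN,np.ones((3,3),np.uint8))
m=cv2.morphologyEx(m,cv2.MORPH_CLOSE,np.ones((9,9),np.uint8))
cs=max(cv2.findContours(m,0,2)[0],key=cv2.contourArea)
r=cv2.minAreaRect(cs);print(r);bp=cv2.boxPoints(r);
for p in bp: print(p,onz(t,p,.018).round(4))
o=t["img"][:,:,::-1].copy();cv2.polylines(o,[np.int32(bp)],1,(0,0,255),1);cv2.drawContours(o,[cs],-1,(0,255,0),1)
cv2.imwrite("pics/b1.png",cv2.resize(o[120:290,190:430],None,fx=3.3,fy=3.3,interpolation=cv2.INTER_NEAREST))
E
python3 meas.py
```

```text
top 22 bar x=0.1503*y+0.6887 yaw -0.14914086851392155 [0.70119639 0.08321773 0.19      ] [0.6928327  0.03389477 0.19      ]
scene 25 bar x=0.2550*y+0.6835 yaw -0.24971838147021128 [0.69597276 0.03886575 0.19      ] [0.7133242  0.09408605 0.19      ]
plates top [0.70296849 0.10396455 0.151     ] [0.6890929  0.01416054 0.151     ]
plates scene [0.68937264 0.01422201 0.151     ] [0.70483644 0.10467161 0.151     ]
((311.9202880859375, 217.67164611816406), (179.09701538085938, 89.52252197265625), 8.972627639770508)
[216.48651 247.91895] [0.4553 0.3215 0.018 ]
[230.44867 159.49191] [0.6944 0.2928 0.018 ]
[407.35406 187.42435] [ 0.63   -0.1835  0.018 ]
[393.3919  275.85138] [ 0.3941 -0.1512  0.018 ]
```

View pics/b1.png

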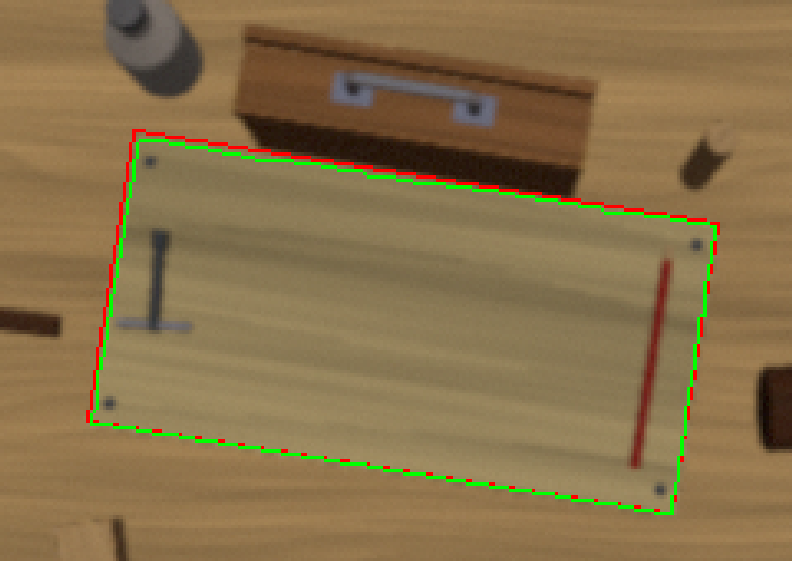

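Board's rear edge runs from (0.694, 0.293) to (0.630, -0.184), with yaw about -0.132. The handle centre is about (0.697, 0.059, 0.19), with yaw about -0.15. That puts the gap at about 4 mm, which is consistent. I'll turn and rise first, then travel.

>>> drive_tool --increments "0 -7 0 10.4 0; 0 -7 0 10.4 0; 0 -7 0 10.4 0; 0 -7 0 10.4 0; 0 -7 0 10.5 0; 0 -7 0 10.5 0; 0 -7 0 10.5 0"

```text
time: 1.18
position: [0.2802, 0.5865, 0.2717]
tool_rot: [-1.567, 0.123, -0.123]
ft_force: [-0.4, 0.5, 0.8]
grip_width: 0.998
```

>>> drive_tool --increments "20 0 -19 0 0; 41 0 -38 0 0; 41 0 -38 0 0; 41 0 -38 0 0; 41 0 -38 0 0; 41 0 -38 0 0; 41 0 -38 0 0; 41 0 -38 0 0; 41 0 -38 0 0; 41 0 -38 0 0; 41 0 -38 0 0; 31 0 -30 0 0; 20 0 -20 0 0; 5 0 -5 0 0; 0 0 0 0 0"

```text
time: 3.05
position: [0.6923, 0.0653, 0.2713]
tool_rot: [-1.567, 0.119, -0.118]
ft_force: [0.7, 0.7, -0.4]
grip_width: 0.998
```

```bash
cat > snap.py <<'E'
import sys
from h import *
from bench import get_image,ctrl
tag=sys.argv[1]
t=get_image("top");c=get_image("scene")
s=ctrl.get_state();p=s["position"];M=R.from_rotvec(s["tool_rot"]).as_matrix()
print(s["time"],p.round(4),"xaxis",M[:,0].round(3),"yawdeg",np.degrees(np.arctan2(M[1,0],M[0,0])).round(2),s["ft_force"].round(2),s["grip_width"])
pt=proj(t,p);pc=proj(c,p);print("tcp px top",pt.round(1),"scene",pc.round(1))
a=t["img"][90:290,200:440];b=c["img"][170:395,180:450]
big=np.zeros((600,800,3),np.uint8)
a=cv2.resize(a,(400,333),interpolation=cv2.INTER_CUBIC);b=cv2.resize(b,(400,333),interpolation=cv2.INTER_CUBIC)
if len(sys.argv)>2:
    d=t if sys.argv[2]=="t" else c; x,y,w=map(int,sys.argv[3:6]); q=d["img"][max(0,y-w*3//8):y+w*3//8,max(0,x-w//2):x+w//2]; big=cv2.resize(q,(800,600),interpolation=cv2.INTER_CUBIC)
else:
    big=np.hstack([a,b])
cv2.imwrite(f"pics/{tag}.png",big[:,:,::-1])
E
python3 snap.py p1 s 290 250 200
```

```text
3.15 [0.692  0.0668 0.2717] xaxis [ 0.989 -0.148 -0.001] yawdeg -8.5 [ 0.12  0.73 -0.01] 0.9975005069298714
tcp px top [309.  139.7] scene [301.8 282.5]
```

View pics/p1.png

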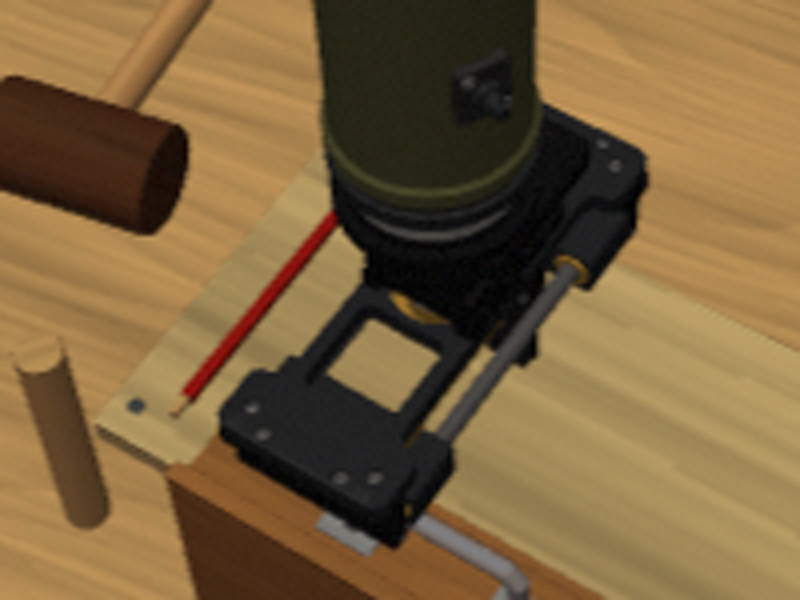

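Gripper is above the handle, jaws across the bar; the dowel and pencil are clear. I'll correct the position and settle.

>>> drive_tool --increments "6 10 -4 0 0; 0 10 0 0 0; 0 10 0 0 0; 0 5 0 0 0; 0 0 0 0 0; 0 0 0 0 0"

```text
time: 3.9
position: [0.6981, 0.0598, 0.237]
tool_rot: [-1.567, 0.118, -0.119]
ft_force: [-0.1, -0.1, 0.4]
grip_width: 1.001
```

```bash
python3 snap.py p2
```

```text
4.0 [0.6981 0.0597 0.2371] xaxis [ 0.989 -0.15   0.001] yawdeg -8.64 [0.77 0.84 0.29] 1.0000812361949596
tcp px top [313.1 140.7] scene [297.1 294.1]
```

View pics/p2.png

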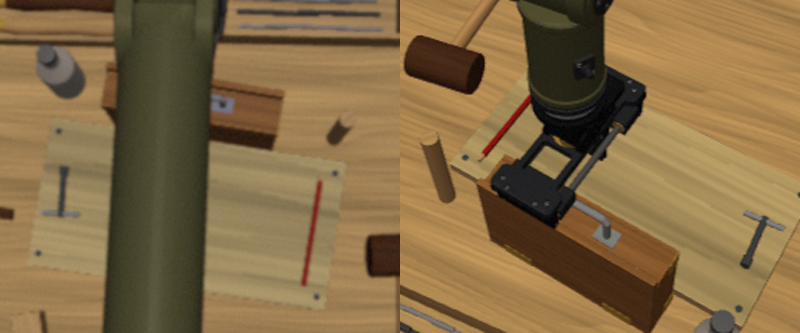

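>>> drive_tool --increments "0 10 0 0 0; 0 12 0 0 0; 0 14 0 0 0; 0 14 0 0 0; 0 10 0 0 0; 0 5.5 0 0 0; 0 0 0 0 0; 0 0 0 0 60; 0 0 0 0 120; 0 0 0 0 170; 0 0 0 0 200; 0 0 0 0 210; 0 0 0 0 220; 0 0 0 0 225; 0 0 0 0 235; 0 0 0 0 255; 0 0 0 0 255; 0 0 0 0 255" --squeeze 15

```text
time: 6.25
position: [0.6979, 0.0598, 0.171]
tool_rot: [-1.568, 0.118, -0.118]
ft_force: [0.1, 0.1, -0.6]
grip_width: 0.105
```

```bash
python3 snap.py p3
```

```text
6.35 [0.698  0.0598 0.1711] xaxis [ 0.989 -0.15   0.   ] yawdeg -8.64 [ 0.38  0.37 -0.26] 0.1078678231647616
tcp px top [314.3 147.4] scene [298.4 312.1]
```

View pics/p3.png

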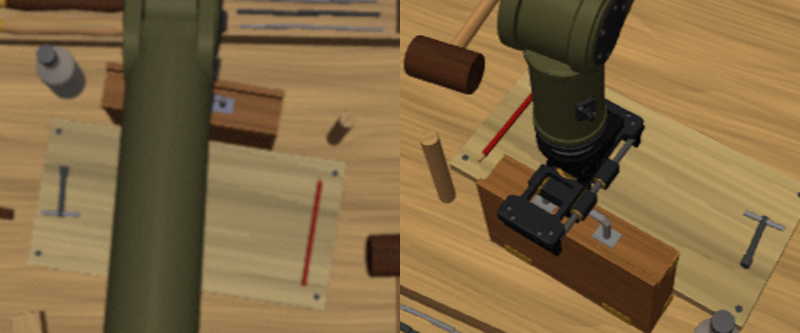

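Bar is gripped: width fits the 10 mm bar and TCP is at (0.698, 0.0598, 0.171). Now the arc increments about the board edge.

Run:
```python
import numpy as np
th=np.radians(np.concatenate([np.arange(0,84,2.25),np.linspace(84,90,6)]))
X=30*np.cos(th)-172*np.sin(th);Z=30*np.sin(th)+172*np.cos(th)
dx=np.round(np.diff(X),1);dy=np.round(-np.diff(Z),1)
print(len(dx),X[-1]-X[0],Z[-1]-Z[0],dx.sum(),dy.sum())
r=[f"{a:g} {b:g} 0 0 255" for a,b in zip(dx,dy)]
for i in range(0,len(r),15): print("; ".join(r[i:i+15]),"\n",np.degrees(th[min(i+15,len(th)-1)]),X[min(i+15,len(th)-1)]-30,Z[min(i+15,len(th)-1)]-172)
```

```text
43 -202.0 -142.0 -201.79999999999998 141.99999999999997
-6.8 -1 0 0 255; -6.8 -0.8 0 0 255; -6.8 -0.5 0 0 255; -6.9 -0.2 0 0 255; -6.9 0 0 0 255; -6.8 0.3 0 0 255; -6.8 0.6 0 0 255; -6.8 0.8 0 0 255; -6.8 1.1 0 0 255; -6.7 1.4 0 0 255; -6.7 1.6 0 0 255; -6.6 1.9 0 0 255; -6.5 2.1 0 0 255; -6.4 2.4 0 0 255; -6.3 2.6 0 0 255 
 33.75 -100.61399171029522 -12.320119693374124
-6.2 2.9 0 0 255; -6.1 3.1 0 0 255; -6 3.4 0 0 255; -5.8 3.6 0 0 255; -5.7 3.8 0 0 255; -5.5 4.1 0 0 255; -5.4 4.3 0 0 255; -5.2 4.5 0 0 255; -5 4.7 0 0 255; -4.8 4.9 0 0 255; -4.6 5.1 0 0 255; -4.4 5.2 0 0 255; -4.2 5.4 0 0 255; -4 5.6 0 0 255; -3.8 5.7 0 0 255 
 67.5 -177.42677662098862 -78.46206365786594
-3.6 5.9 0 0 255; -3.3 6 0 0 255; -3.1 6.1 0 0 255; -2.8 6.2 0 0 255; -2.6 6.3 0 0 255; -2.3 6.4 0 0 255; -2.1 6.5 0 0 255; -0.6 2.2 0 0 255; -1 3.5 0 0 255; -0.9 3.5 0 0 255; -0.8 3.6 0 0 255; -0.7 3.6 0 0 255; -0.7 3.6 0 0 255 
 90.0 -202.0 -142.0
```

>>> drive_tool --increments "0 -0.5 0 0 255; 0 -1 0 -0.5 255; 0 -0.5 0 -0.5 255; -1.5 0 0 0 255; -2 0 0 0 255; -1.3 0 0 0 255; 0 0 0 0 255"

```text
time: 7.22
position: [0.693, 0.0605, 0.1731]
tool_rot: [-1.568, 0.105, -0.105]
ft_force: [-0.5, -1.1, -7.9]
grip_width: 0.106
```

>>> drive_tool --increments "-2 -0.3 0 0 255; -4.8 -0.7 0 0 255; -6.8 -0.8 0 0 255; -6.8 -0.5 0 0 255; -6.9 -0.2 0 0 255; -6.9 0 0 0 255; -6.8 0.3 0 0 255; -6.8 0.6 0 0 255; -6.8 0.8 0 0 255; -6.8 1.1 0 0 255; -6.7 1.4 0 0 255; -6.7 1.6 0 0 255; -6.6 1.9 0 0 255; -6.5 2.1 0 0 255; -6.4 2.4 0 0 255; -6.3 2.6 0 0 255"

```text
time: 9.22
position: [0.5932, 0.0738, 0.1608]
tool_rot: [-1.568, 0.104, -0.105]
ft_force: [2.3, -0.7, -5.1]
grip_width: 0.106
```

```bash
python3 snap.py p4
```

```text
9.325 [0.5926 0.0739 0.1605] xaxis [ 0.991 -0.133 -0.001] yawdeg -7.63 [ 2.47 -0.67 -5.23] 0.10659389611812903
tcp px top [307.4 192. ] scene [328.7 272.4]
```

View pics/p4.png

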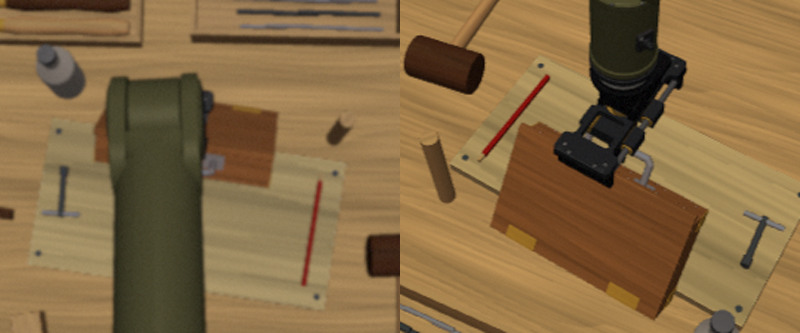

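The case is tilted about 34° and leans on the board's rear edge, with the handle still gripped. I'll keep going.

>>> drive_tool --increments "-6.2 2.9 0 0 255; -6.1 3.1 0 0 255; -6 3.4 0 0 255; -5.8 3.6 0 0 255; -5.7 3.8 0 0 255; -5.5 4.1 0 0 255; -5.4 4.3 0 0 255; -5.2 4.5 0 0 255; -5 4.7 0 0 255; -4.8 4.9 0 0 255; -4.6 5.1 0 0 255; -4.4 5.2 0 0 255; -4.2 5.4 0 0 255; -4 5.6 0 0 255; -3.8 5.7 0 0 255"

```text
time: 11.2
position: [0.517, 0.084, 0.0941]
tool_rot: [-1.568, 0.105, -0.105]
ft_force: [0.2, -0.5, -1.3]
grip_width: 0.105
```

>>> drive_tool --increments "-3.6 5.9 0 0 255; -3.3 6 0 0 255; -3.1 6.1 0 0 255; -2.8 6.2 0 0 255; -2.6 6.3 0 0 255; -2.3 6.4 0 0 255; -2.1 6.5 0 0 255; -0.6 2.2 0 0 255; -1 3.5 0 0 255; -0.9 3.5 0 0 255; -0.8 3.6 0 0 255; 0 0 0 0 255"

```text
time: 12.7
position: [0.4945, 0.0872, 0.0381]
tool_rot: [-1.568, 0.105, -0.105]
ft_force: [2.1, -0.5, -3.4]
grip_width: 0.107
```

```bash
python3 snap.py p5
```

```text
12.8 [0.4946 0.0872 0.0383] xaxis [ 0.991 -0.133  0.   ] yawdeg -7.64 [ 2.68 -0.89 -3.15] 0.10787908011318242
tcp px top [304.  235.2] scene [351.6 268.8]
```

View pics/p5.png

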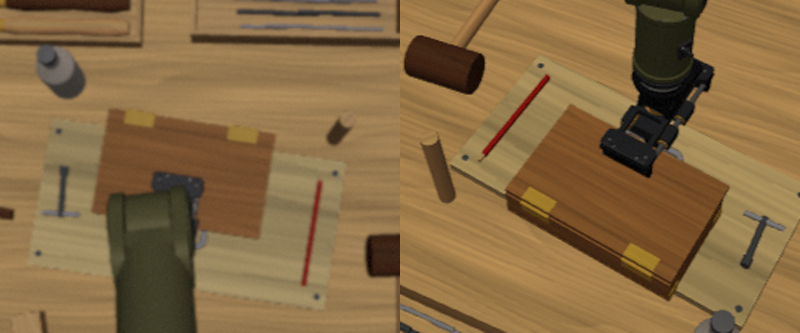

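The case is nearly flat and square, with the bar about 9 mm above its lying height. I'll ease it down the rest of the way.

>>> drive_tool --increments "-0.3 1.5 0 0 255; -0.3 1.5 0 0 255; -0.3 1.5 0 0 255; -0.2 1.5 0 0 255; 0 1 0 0 255; 0 1 0 0 255; 0 0.6 0 0 255; 0 0 0 0 255; 0 0 0 0 255"

```text
time: 13.92
position: [0.4917, 0.0877, 0.0314]
tool_rot: [-1.567, 0.108, -0.101]
ft_force: [-8.0, -1.5, 18.0]
grip_width: 0.109
```

>>> drive_tool --increments "0 -1 0 0 255; 0 -0.7 0 0 255; 0.5 0 0 0 255; 0 0 0 0 255"

```text
time: 14.42
position: [0.4931, 0.0875, 0.0335]
tool_rot: [-1.567, 0.107, -0.103]
ft_force: [-6.5, -2.5, 17.9]
grip_width: 0.104
```

```bash
python3 snap.py p6 s 345 270 180
```

```text
14.525 [0.4931 0.0875 0.0335] xaxis [ 0.991 -0.133 -0.003] yawdeg -7.64 [-6.05 -2.15 18.39] 0.10816981076268457
tcp px top [303.9 235.8] scene [351.9 269.5]
```

View pics/p6.png

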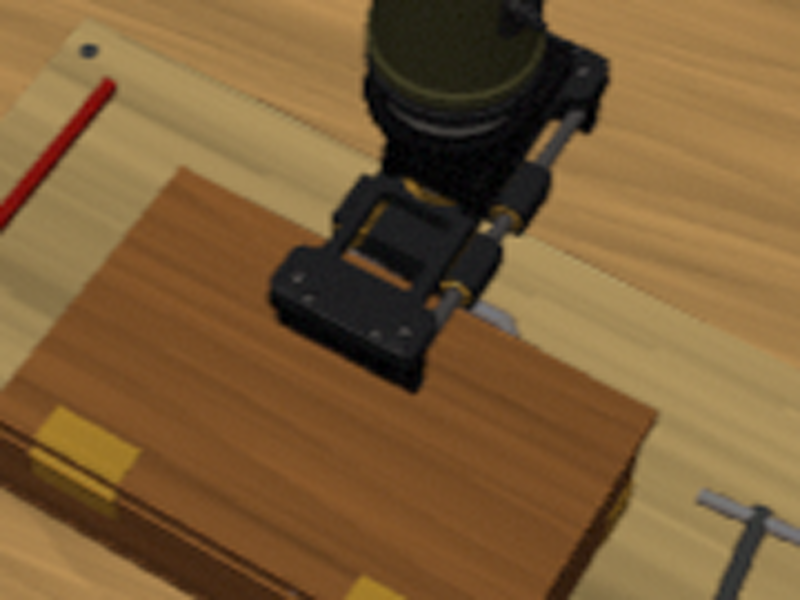

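>>> drive_tool --increments "0 -1 0 0 255; 0 -1 0 0 255; 0 0 0 0 255"

```text
time: 14.9
position: [0.4943, 0.0873, 0.0352]
tool_rot: [-1.567, 0.105, -0.105]
ft_force: [-2.8, -1.5, 11.1]
grip_width: 0.111
```

```bash
cat > lid.py <<'E'
from h import *
from bench import get_image,ctrl
t=get_image("top")
im=cv2.cvtColor(t["img"],cv2.COLOR_RGB2LAB).astype(int)
m=((im[...,1]>=137)).astype(np.uint8);m[:145]=0;m[262:]=0;m[:,:235]=0;m[:,375:]=0
m=cv2.morphologyEx(m,cv2.MORPH_CLOSE,np.ones((5,5),np.uint8));m=cv2.morphologyEx(m,cv2.MORPH_OPEN,np.ones((5,5),np.uint8))
cs=max(cv2.findContours(m,0,2)[0],key=cv2.contourArea);hull=cv2.convexHull(cs)
r=cv2.minAreaRect(cs);b=cv2.boxPoints(r)
for p in b: print(p,onz(t,p,.08).round(4))
o=t["img"][:,:,::-1].copy();cv2.drawContours(o,[cs],-1,(0,255,0),1);cv2.polylines(o,[np.int32(b)],1,(0,0,255),1)
cv2.imwrite("pics/lid.png",cv2.resize(o[120:290,190:430],None,fx=3.3,fy=3.3,interpolation=cv2.INTER_NEAREST))
c=get_image("scene");cv2.imwrite("pics/sc_l.png",cv2.resize(c["img"][200:350,240:440,::-1],(800,600),interpolation=cv2.INTER_CUBIC))
E
python3 lid.py
```

```text
[254.41708 217.09468] [0.5356 0.2122 0.08  ]
[264.74734 153.39146] [0.7001 0.1912 0.08  ]
[364.8712  169.62776] [ 0.664  -0.0661  0.08  ]
[354.54092 233.33098] [ 0.5008 -0.0437  0.08  ]
```

View pics/lid.png

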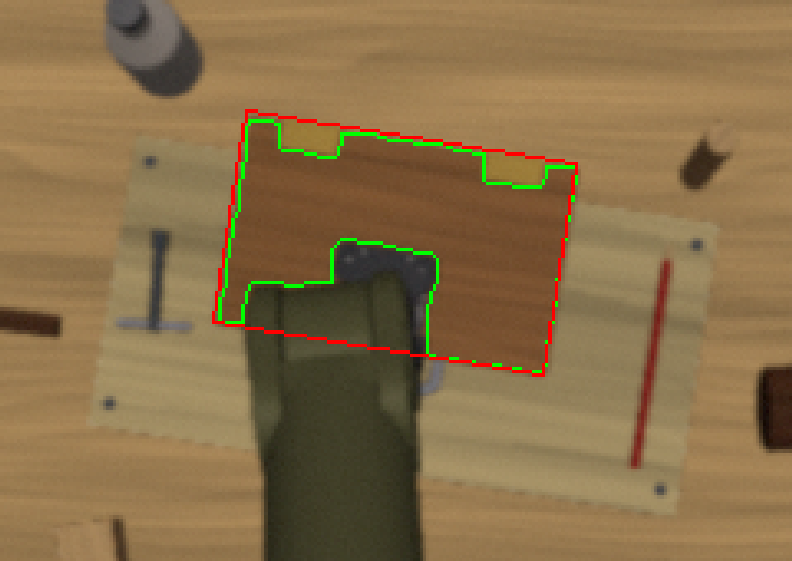

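View pics/sc_l.png

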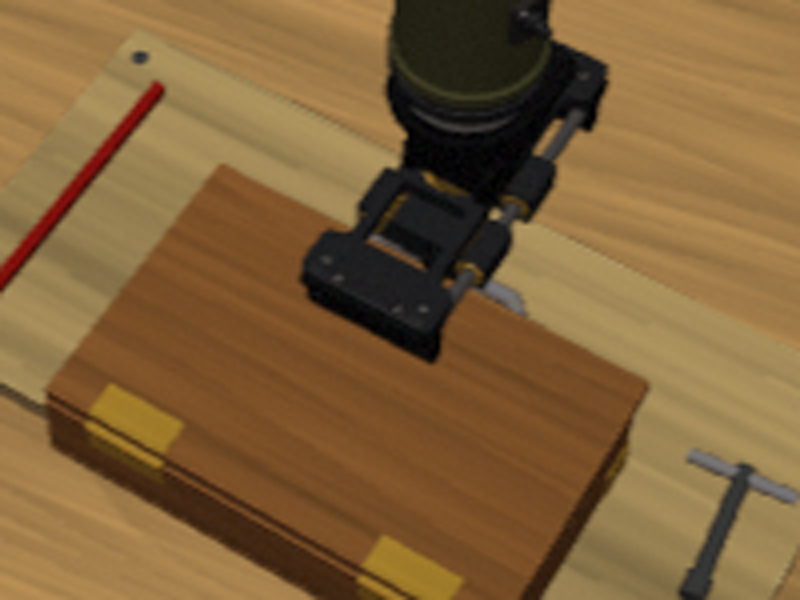

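The lid quad at z = 0.08 measures 166 x 260 mm with yaw about -0.135, so the case lies flat and square. The bar slid about 7 mm along the pads, which explains the contact force. I'll unload, then open only slightly because the rear finger sits in the narrow gap behind the bar.

>>> drive_tool --increments "0 -0.8 0 0 255; 0 -0.8 0 0 255; 0 0 0 0 255; 0 0 0 0 222; 0 0 0 0 216; 0 0 0 0 214; 0 0 0 0 214; 0 0 0 0 214"

```text
time: 16.0
position: [0.4937, 0.0871, 0.0348]
tool_rot: [-1.568, 0.105, -0.104]
ft_force: [0.2, 0.3, -1.0]
grip_width: 0.159
```

```bash
python3 snap.py p7
```

```text
16.1 [0.4938 0.0871 0.0349] xaxis [ 0.991 -0.133 -0.   ] yawdeg -7.64 [ 0.29 -0.24 -0.02] 0.16207829059784262
tcp px top [304.  235.5] scene [351.7 269.4]
```

>>> drive_tool --increments "0 -2 0 0 214; 0 -4 0 0 214; 0 -8 0 0 214; 0 -12 0 0 214; 0 -15 0 0 214; 0 -18 0 0 214; 0 -18 0 0 214; 0 -10 0 0 214; 0 0 0 0 214; 0 0 0 0 214"

```text
time: 17.35
position: [0.4935, 0.087, 0.1215]
tool_rot: [-1.569, 0.105, -0.104]
ft_force: [0.6, 0.3, -0.2]
grip_width: 0.156
```

```bash
python3 snap.py p8 s 345 240 240; python3 -c "
from bench import ctrl;print(ctrl.get_state()['joint_positions'].round(3))"
```

```text
17.45 [0.4934 0.087  0.1213] xaxis [ 0.991 -0.133 -0.001] yawdeg -7.64 [-0.37  0.64  0.36] 0.1613013941977279
tcp px top [301.8 234.2] scene [353.5 247. ]
[-0.632  0.08   0.424  1.954 -0.037  1.116 -0.326]
```

View pics/p8.png

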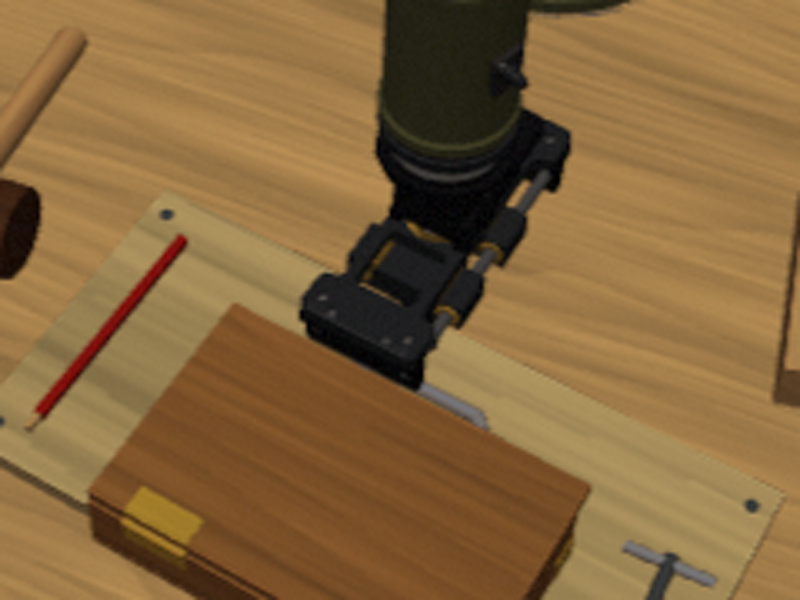

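Case stayed put: lid front corners are near (235,305) and (590,490) in the crop, and the gripper is clear above the handle. I'll turn the jaws along the case so that tool z points away from the robot and both fingers can face the lip's edge.

>>> drive_tool --increments "0 0 0 10 214; 0 0 0 10 180; 0 0 0 10 150; 0 0 0 10 120; 0 0 0 10 108; 0 0 0 10 108; 0 0 0 10 108; 0 0 0 10 108; 0 0 0 10 108; 0 0 0 0 108; 0 0 0 0 108"

```text
time: 18.82
position: [0.4937, 0.0871, 0.1217]
tool_rot: [-1.145, 1.305, -1.305]
ft_force: [0.4, -0.0, -0.2]
grip_width: 0.578
```

```bash
python3 snap.py p9 s 345 240 240; python3 -c "
from bench import ctrl;print(ctrl.get_state()['joint_positions'].round(3))"
```

```text
18.925 [0.4938 0.0871 0.1218] xaxis [-0.131 -0.991  0.   ] yawdeg -97.54 [-0.06 -0.21 -0.19] 0.576794460443287
tcp px top [301.8 234. ] scene [353.5 247. ]
[-0.7    0.081  0.496  1.956 -0.043  1.116 -1.889]
```

View pics/p9.png

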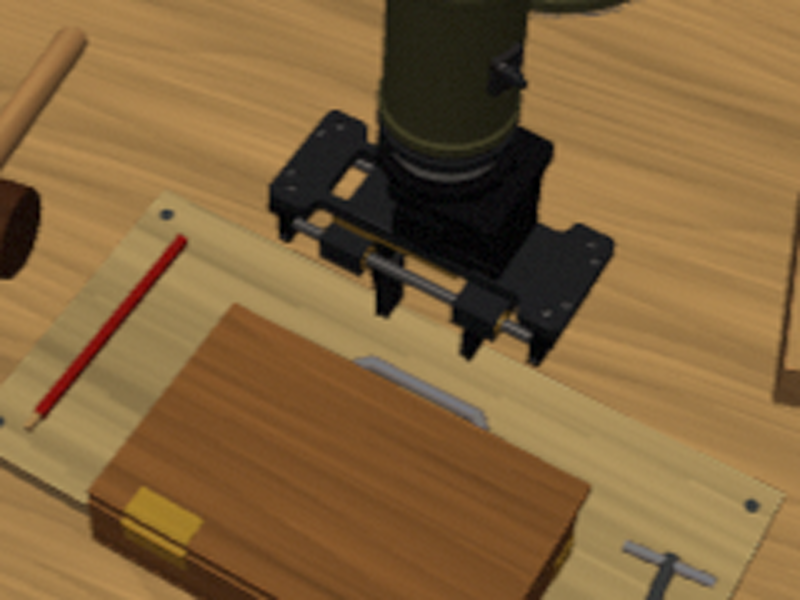

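Both fingers face the lip, the handle lies below at (425,390), and the case is undisturbed. I'll lower to just above the bar and creep up to the lip edge.

>>> drive_tool --increments "0 8 0 0 108; 0 14 0 0 108; 0 14 0 0 108; 0 12 0 0 108; 0 9 2 0 108; 0 5 3 0 108; 0 0 4 0 108; 0 0 1.5 0 108; 0 0 1 0 108; 0 0 0 0 108"

```text
time: 20.18
position: [0.5056, 0.0856, 0.0602]
tool_rot: [-1.143, 1.307, -1.307]
ft_force: [-0.5, -0.1, 0.6]
grip_width: 0.576
```

>>> drive_tool --increments "0 0 0.5 0 108; 0 0 0.5 0 108; 0 0 0.5 0 108; 0 0 0 0 108"

```text
time: 20.68
position: [0.5069, 0.0854, 0.06]
tool_rot: [-1.143, 1.307, -1.307]
ft_force: [-0.9, 0.0, 0.6]
grip_width: 0.572
```

>>> drive_tool --increments "0 0 0.5 0 108; 0 0 0.5 0 108; 0 0 0.4 0 108; 0 0 0 0 108"

```text
time: 21.18
position: [0.5071, 0.0854, 0.0598]
tool_rot: [-1.145, 1.308, -1.305]
ft_force: [-5.4, -0.3, 4.3]
grip_width: 0.578
```

Contact made at about 5 N, and the case holds. I'll try drawing the lip up by friction.

>>> drive_tool --increments "0 -0.7 0 0 108; 0 -0.7 0 0 108; 0 -0.8 0 0 108; 0 -0.8 0 0 108; 0 0 0 0 108"

```text
time: 21.8
position: [0.5081, 0.0853, 0.063]
tool_rot: [-1.143, 1.307, -1.307]
ft_force: [-4.6, 1.1, -0.7]
grip_width: 0.577
```

```bash
python3 snap.py p10 s 345 260 200
```

```text
21.9 [0.5082 0.0853 0.063 ] xaxis [-0.133 -0.991 -0.   ] yawdeg -97.64 [-4.39  1.21 -1.23] 0.5779829609912116
tcp px top [304.2 229.5] scene [348.9 267.3]
```

View pics/p10.png

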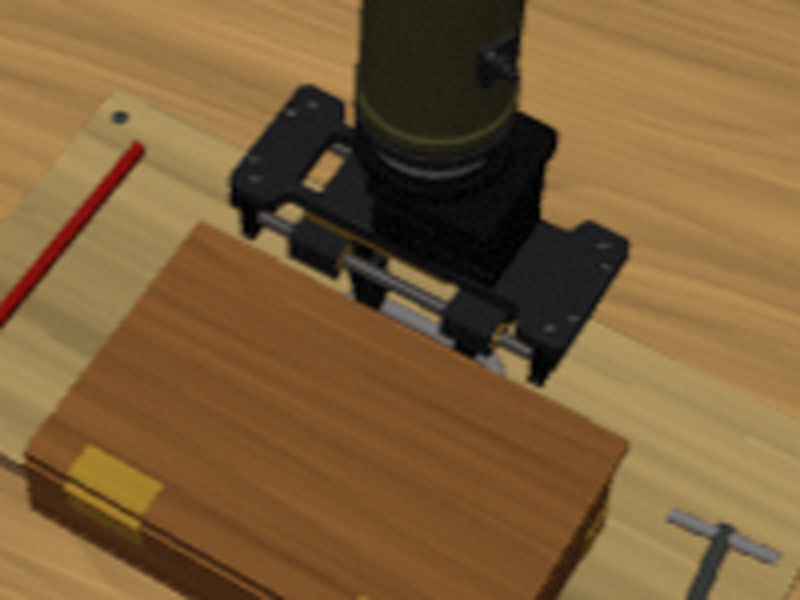

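Force is about -1.1 N vertical, which matches the lid's weight, so the lip seems to be rising. I'll follow the arc.

>>> drive_tool --increments "0 -1.5 0 0 108; 0 -1.5 0 0 108; 0 -2 0.1 0 108; 0 -2 0.2 0 108; 0 -2 0.2 0 108; 0 -2 0.2 0 108; 0 -2 0.2 0 108; 0 0 0 0 108"

```text
time: 22.9
position: [0.5092, 0.0851, 0.0762]
tool_rot: [-1.143, 1.307, -1.307]
ft_force: [-3.9, 0.6, -0.8]
grip_width: 0.574
```

```bash
python3 snap.py p11 s 345 260 200
```

```text
23.0 [0.5092 0.0851 0.0761] xaxis [-0.133 -0.991 -0.   ] yawdeg -97.64 [-4.45  0.66 -0.25] 0.5748439543992518
tcp px top [304.  228.8] scene [348.8 264.4]
```

View pics/p11.png

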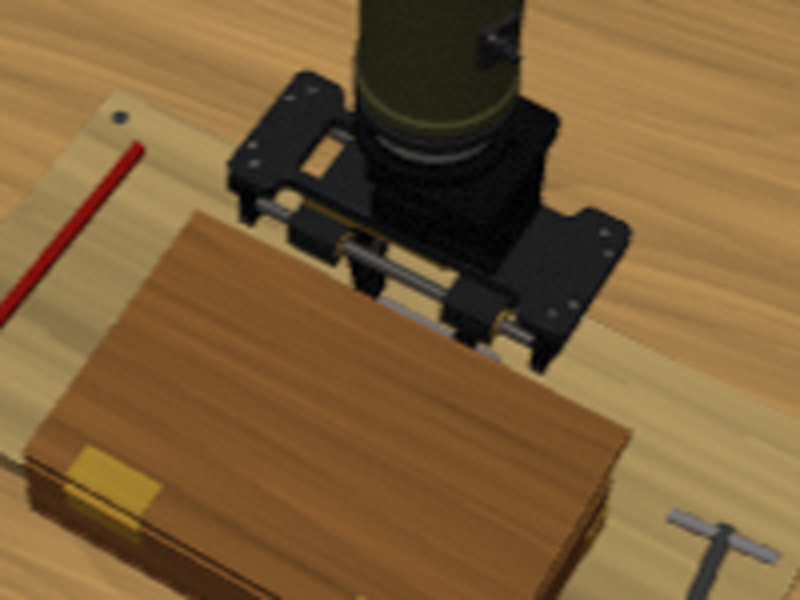

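The lip is rising: lid corner went from (205,222) to (195,212) in the crop and the lid is open about 0.1 rad. Next I'll work out the arc.

Run:
```python
import numpy as np
al=np.arange(0.1,1.36,0.035)
x=-166*np.cos(al);z=166*np.sin(al)
dx=np.round(np.diff(x),1);dz=np.round(-np.diff(z),1)
r=[f"0 {b:g} {a:g} 0 108" for a,b in zip(dx,dz)]
for i in range(0,len(r),13): print("; ".join(r[i:i+13]),"\n",al[min(i+13,len(al)-1)],x[min(i+13,len(al)-1)]-x[0],z[min(i+13,len(al)-1)]-z[0])
```

```text
0 -5.8 0.7 0 108; 0 -5.7 0.9 0 108; 0 -5.7 1.1 0 108; 0 -5.7 1.3 0 108; 0 -5.6 1.5 0 108; 0 -5.6 1.7 0 108; 0 -5.5 1.9 0 108; 0 -5.4 2.1 0 108; 0 -5.4 2.2 0 108; 0 -5.3 2.4 0 108; 0 -5.2 2.6 0 108; 0 -5.1 2.8 0 108; 0 -5 3 0 108 
 0.555 24.087218351360264 70.90024067037454
0 -4.9 3.1 0 108; 0 -4.8 3.3 0 108; 0 -4.7 3.5 0 108; 0 -4.5 3.6 0 108; 0 -4.4 3.8 0 108; 0 -4.3 3.9 0 108; 0 -4.1 4.1 0 108; 0 -4 4.2 0 108; 0 -3.8 4.4 0 108; 0 -3.7 4.5 0 108; 0 -3.5 4.6 0 108; 0 -3.3 4.8 0 108; 0 -3.2 4.9 0 108 
 1.0100000000000002 76.88181168800931 124.00173904321707
0 -3 5 0 108; 0 -2.8 5.1 0 108; 0 -2.6 5.2 0 108; 0 -2.5 5.3 0 108; 0 -2.3 5.3 0 108; 0 -2.1 5.4 0 108; 0 -1.9 5.5 0 108; 0 -1.7 5.6 0 108; 0 -1.5 5.6 0 108 
 1.3250000000000002 124.77811160781036 144.43833414321261
```

>>> drive_tool --increments "0 -3 0.5 0 108; 0 -4 0.6 0 108; 0 -4.5 0.6 0 108; 0 -5.7 1.1 0 108; 0 -5.7 1.3 0 108; 0 -5.6 1.5 0 108; 0 -3 0.9 0 108; 0 0 0 0 108"

```text
time: 24.0
position: [0.5157, 0.0842, 0.1077]
tool_rot: [-1.143, 1.307, -1.307]
ft_force: [-4.7, 0.3, -0.1]
grip_width: 0.579
```

```bash
python3 snap.py p12 s 345 250 240
```

```text
24.1 [0.5155 0.0842 0.1074] xaxis [-0.133 -0.991 -0.   ] yawdeg -97.64 [-4.63  0.94  0.56] 0.5769374180958258
tcp px top [303.6 225.5] scene [347.9 258.5]
```

View pics/p12.png

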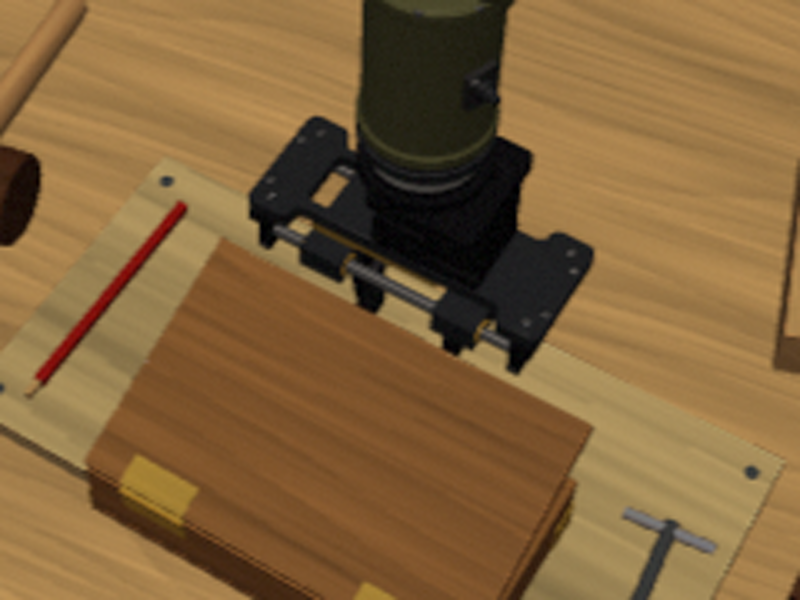

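The lid follows, now at about 0.29 rad, and the case has not moved. I'll continue along the arc.

>>> drive_tool --increments "0 -4 1.2 0 108; 0 -5.6 1.7 0 108; 0 -5.5 1.9 0 108; 0 -5.4 2.1 0 108; 0 -5.4 2.2 0 108; 0 -5.3 2.4 0 108; 0 -5.2 2.6 0 108; 0 -5.1 2.8 0 108; 0 -5 3 0 108; 0 -3 1.9 0 108; 0 0 0 0 108"

```text
time: 25.48
position: [0.5374, 0.0813, 0.1572]
tool_rot: [-1.143, 1.307, -1.307]
ft_force: [-1.2, 0.3, -1.3]
grip_width: 0.577
```

```bash
python3 snap.py p13 s 345 250 240
```

```text
25.575 [0.5371 0.0813 0.1569] xaxis [-0.133 -0.991 -0.   ] yawdeg -97.64 [-0.35 -0.55 -0.75] 0.5792902079632801
tcp px top [303.7 215.2] scene [343.3 252.7]
```

View pics/p13.png

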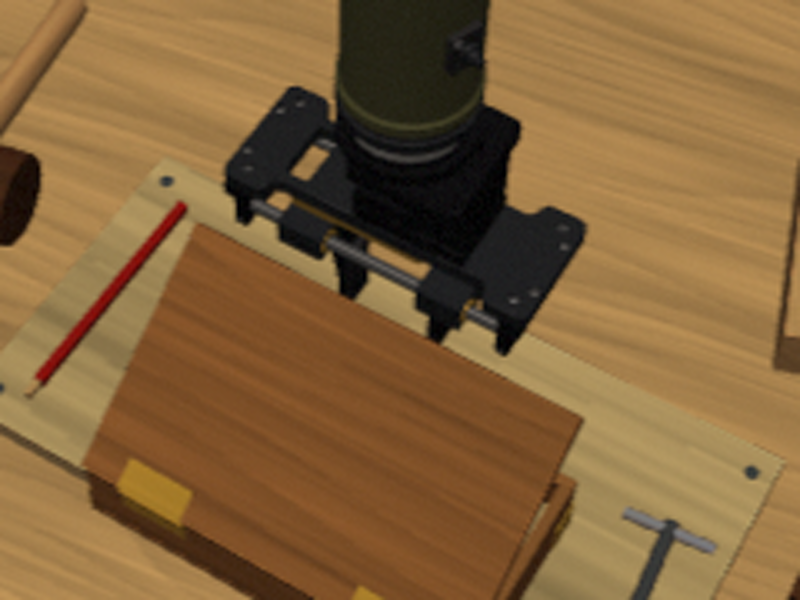

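It's now at about 0.6 rad and the push has gone light, so I'll lean in another millimetre and continue.

>>> drive_tool --increments "0 0 1 0 108; 0 -3 2.5 0 108; 0 -4.7 3.8 0 108; 0 -4.5 3.8 0 108; 0 -4.4 4 0 108; 0 -4.3 4.1 0 108; 0 -4.1 4.2 0 108; 0 -4 4.2 0 108; 0 -3.8 4.4 0 108; 0 -3 3.5 0 108; 0 0 0 0 108"

```text
time: 26.95
position: [0.5731, 0.0765, 0.1929]
tool_rot: [-1.142, 1.306, -1.308]
ft_force: [-1.2, 0.5, 0.6]
grip_width: 0.575
```

```bash
python3 snap.py p14 s 345 250 240
```

```text
27.05 [0.5725 0.0766 0.1926] xaxis [-0.133 -0.991  0.   ] yawdeg -97.64 [-0.64  1.41 -0.2 ] 0.5744038326899912
tcp px top [305.2 198.8] scene [334.4 255.7]
```

View pics/p14.png

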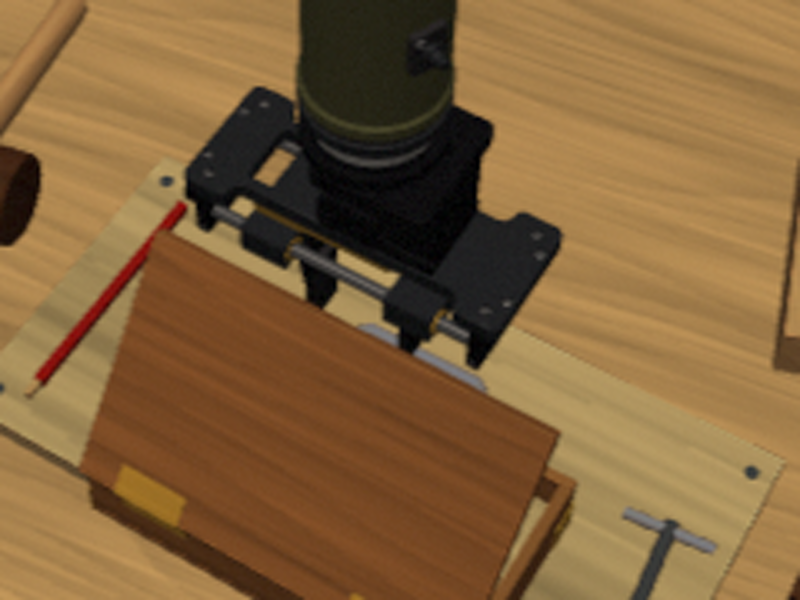

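The lid is at about 0.92 rad, the fingertips are about 10 mm below its edge, and the case is still. I'll continue, letting the edge ride up the fingers a little.

>>> drive_tool --increments "0 -1.5 2 0 108; 0 -2.5 4 0 108; 0 -2.5 4.6 0 108; 0 -2.3 4.8 0 108; 0 -2.2 4.9 0 108; 0 -2 5 0 108; 0 -2 5 0 108; 0 -1.5 5 0 108; 0 -1 4 0 108; 0 0 3 0 108; 0 0 0 0 108"

```text
time: 28.42
position: [0.6145, 0.0708, 0.2101]
tool_rot: [-1.143, 1.307, -1.307]
ft_force: [-0.4, 0.5, 0.5]
grip_width: 0.576
```

```bash
python3 snap.py p15 s 325 250 240
```

```text
28.525 [0.6142 0.0709 0.2101] xaxis [-0.133 -0.991  0.   ] yawdeg -97.64 [-0.4  -0.37 -0.48] 0.5819867625895304
tcp px top [307.7 179.7] scene [322.8 266.9]
```

View pics/p15.png

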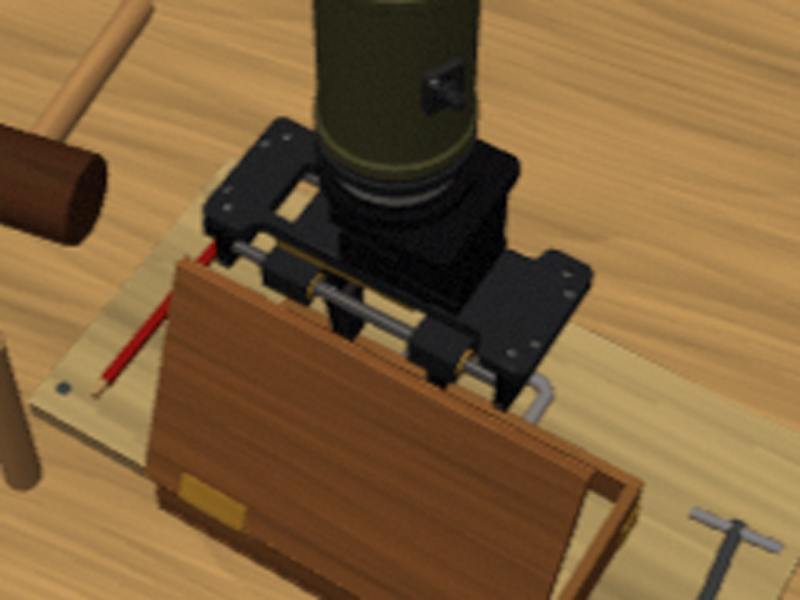

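The lid is at about 1.21 rad, still riding on the finger sides. My plan is to push it to about 1.5 rad, where hinge friction holds it. Then I'll turn the jaws so they straddle the panel, and ease it onto the stops with a finger on both sides.

>>> drive_tool --increments "0 0 2 0 108; 0 0 4 0 108; 0 0 4.5 0 108; 0 0 4.5 0 108; 0 0 4.5 0 108; 0 0 4.5 0 108; 0 0 4.5 0 108; 0 0 4 0 108; 0 0 3.5 0 108; 0 0 3 0 108; 0 0 2 0 108; 0 0 1.5 0 108; 0 0 1 0 108; 0 0 0 0 108"

```text
time: 30.28
position: [0.6574, 0.0652, 0.2103]
tool_rot: [-1.143, 1.307, -1.307]
ft_force: [0.4, 0.3, 0.5]
grip_width: 0.58
```

```bash
python3 snap.py p16 s 305 250 240
```

```text
30.375 [0.6573 0.0652 0.2103] xaxis [-0.133 -0.991 -0.   ] yawdeg -97.64 [ 0.08  0.23 -0.57] 0.5769407233874713
tcp px top [310.7 161.1] scene [310.1 284.4]
```

View pics/p16.png

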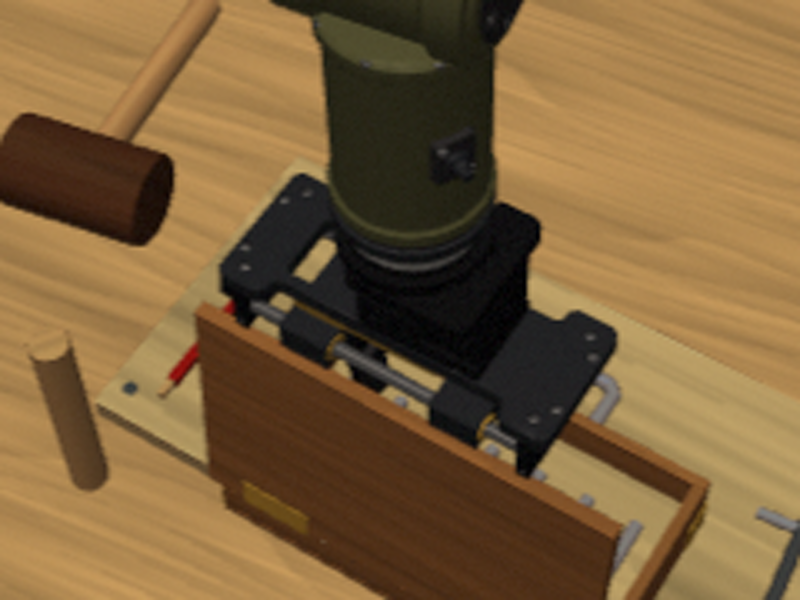

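Lid is near upright at about 1.47 rad with nothing pressing. I'll push 5 mm more, draw back slowly and check that it stands.

>>> drive_tool --increments "0 0 1 0 108; 0 0 1.5 0 108; 0 0 1.5 0 108; 0 0 1 0 108; 0 0 0 0 108; 0 0 0 0 108; 0 0 -1 0 108; 0 0 -2 0 108; 0 0 -3 0 108; 0 0 0 0 108"

```text
time: 31.62
position: [0.6561, 0.0655, 0.2103]
tool_rot: [-1.143, 1.307, -1.306]
ft_force: [0.1, 0.4, -0.5]
grip_width: 0.574
```

```bash
python3 snap.py p17 s 305 250 240; cp pics/p17.png pics/p17s.png; python3 snap.py p17t t 310 190 240
```

```text
31.725 [0.6563 0.0654 0.2104] xaxis [-0.133 -0.991 -0.   ] yawdeg -97.64 [ 0.83 -0.53 -0.15] 0.5794865552535929
tcp px top [310.6 161.5] scene [310.5 284. ]
31.825 [0.6564 0.0653 0.2103] xaxis [-0.133 -0.991 -0.   ] yawdeg -97.64 [-0.49 -0.   -0.73] 0.5760042812969896
tcp px top [310.6 161.5] scene [310.4 284. ]
```

View pics/p17s.png

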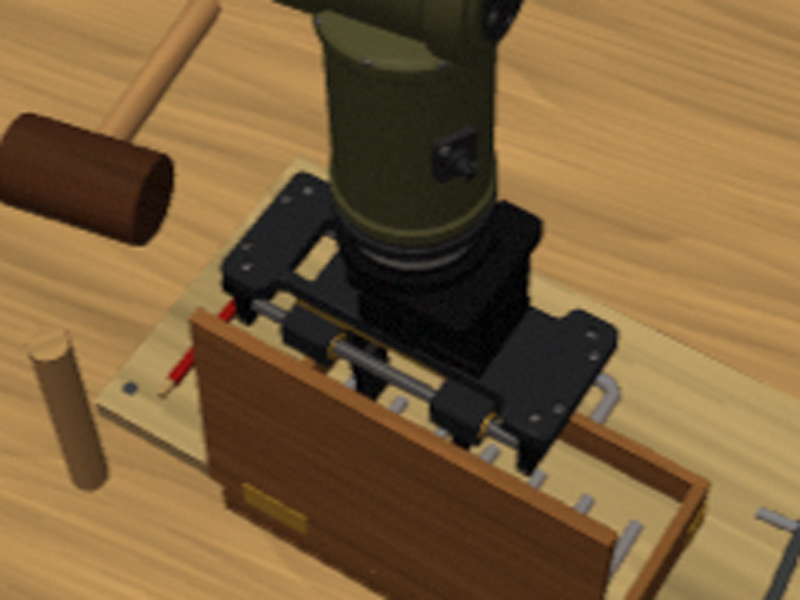

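View pics/p17t.png

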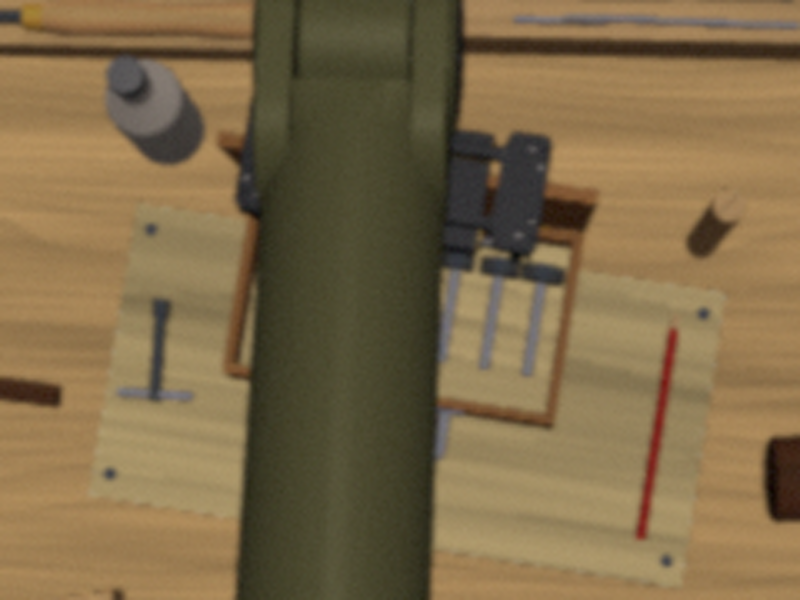

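The lid stands by itself: its right top corner stays at (193,312) in the crop with the fingers clear of it. I'll rise, turn the jaws across it and open part-way.

>>> drive_tool --increments "0 -3 -1 0 108; 0 -8 -1 0 108; 0 -12 0 0 108; 0 -15 0 0 108; 0 -15 0 0 108; 0 -7 0 0 108; 0 0 0 -10 108; 0 0 0 -10 108; 0 0 0 -10 108; 0 0 0 -10 108; 0 0 0 -10 120; 0 0 0 -10 140; 0 0 0 -10 150; 0 0 0 -10 150; 0 0 0 -10 150; 0 0 0 0 150; 0 0 0 0 150"

```text
time: 33.95
position: [0.6544, 0.0655, 0.2703]
tool_rot: [-1.568, 0.107, -0.107]
ft_force: [-0.7, 0.3, -0.3]
grip_width: 0.416
```

```bash
python3 snap.py p18 s 305 250 240; cp pics/p18.png pics/p18s.png; python3 snap.py p18t t 310 190 240;python3 - <<'E'
from h import *
from bench import get_image
t=get_image("top");c=get_image("scene")
print(tri(c,(242.9,253.6),t,(369.1,157.9)))
E
```

```text
34.05 [0.6544 0.0655 0.2703] xaxis [ 0.991 -0.135  0.   ] yawdeg -7.75 [-0.7   0.06  0.18] 0.412169105117453
tcp px top [309.1 157. ] scene [310.5 265.3]
34.15 [0.6544 0.0656 0.2703] xaxis [ 0.991 -0.134  0.   ] yawdeg -7.7 [-0.25 -0.64 -0.29] 0.41182190771924065
tcp px top [309.1 157. ] scene [310.5 265.3]
(array([ 0.66210927, -0.06597424,  0.23638585]), np.float64(0.0009493595838773083))
```

View pics/p18s.png

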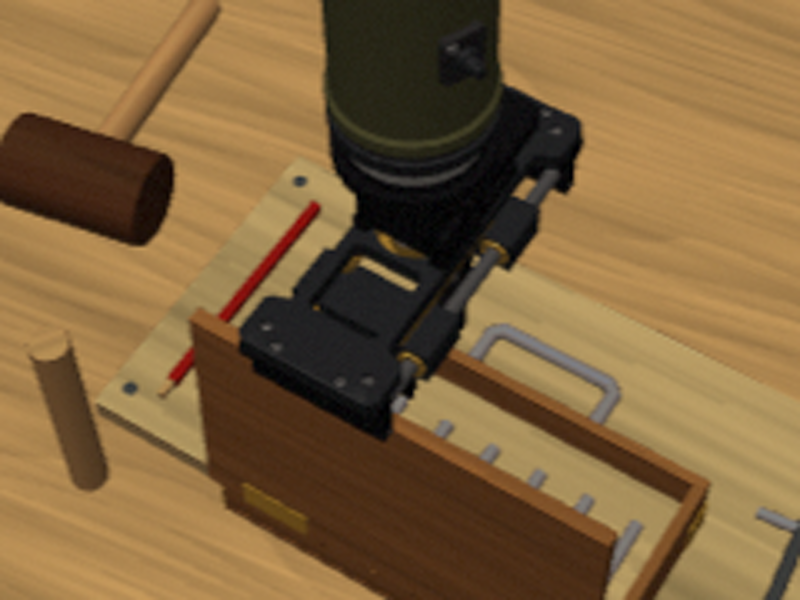

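View pics/p18t.png

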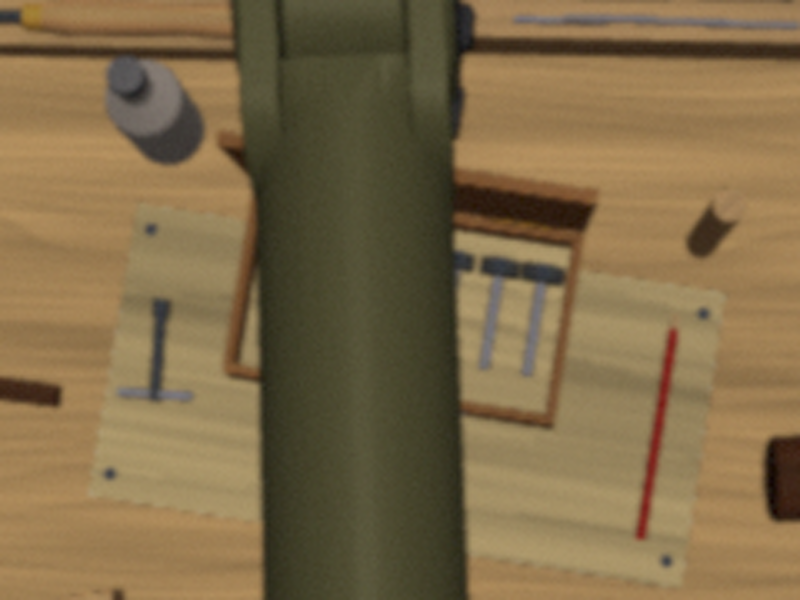

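Lid is upright with its top edge at about (0.678, 0.063, 0.236). Case, handle and other items are unmoved. I'll shift 23 mm to centre the jaws over the panel and lower so they straddle it.

>>> drive_tool --increments "5 0 0 0 150; 8 0 0 0 150; 7 0 0 0 150; 3 0 0 0 150; 0 0 0 0 150; 0 5 0 0 150; 0 9 0 0 150; 0 9 0 0 150; 0 8 0 0 150; 0 8 0 0 150; 0 7 0 0 150; 0 5 0 0 150; 0 2 0 0 150; 0 0 0 0 150"

```text
time: 36.0
position: [0.6772, 0.0625, 0.2173]
tool_rot: [-1.568, 0.105, -0.105]
ft_force: [-0.2, -0.1, -0.6]
grip_width: 0.411
```

```bash
python3 snap.py p19 s 290 260 180
```

```text
36.1 [0.6774 0.0625 0.2176] xaxis [ 0.991 -0.133  0.001] yawdeg -7.64 [ 0.15 -0.51 -0.2 ] 0.41400464163983935
tcp px top [312.  151.8] scene [303.9 290.7]
```

View pics/p19.png

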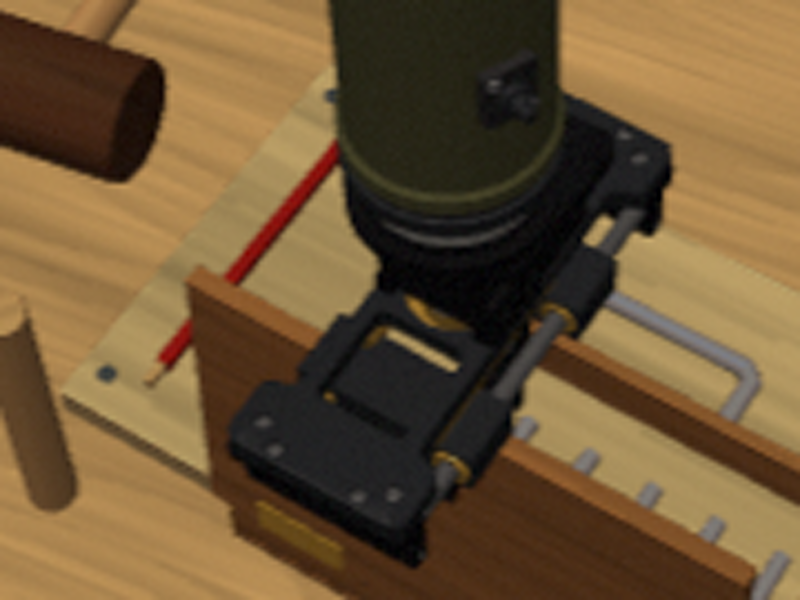

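Both fingers straddle the panel near its middle with no contact force. I'll narrow the gap and carry the lid back slowly.

>>> drive_tool --increments "0 0 0 0 165; 0 0 0 0 180; 0 0 0 0 190; 0 0 0 0 200; 0 0 0 0 200; 0 0 0 0 200"

```text
time: 36.85
position: [0.6772, 0.0625, 0.2173]
tool_rot: [-1.568, 0.105, -0.105]
ft_force: [0.5, -0.1, 0.5]
grip_width: 0.216
```

>>> drive_tool --increments "1 0 0 0 200; 2 0 0 0 200; 2 0 0 0 200; 2 0 0 0 200; 2 0 0 0 200; 2 0 0 0 200; 2 0 0 0 200; 2 0 0 0 200; 2 0 0 0 200; 2 0 0 0 200; 2 0 0 0 200; 2 0 0 0 200; 2 0 0 0 200; 2 0 0 0 200; 2 0 0 0 200; 1 0 0 0 200; 0 0 0 0 200"

```text
time: 38.98
position: [0.707, 0.0585, 0.2172]
tool_rot: [-1.568, 0.105, -0.105]
ft_force: [-0.9, 0.1, -0.5]
grip_width: 0.212
```

```bash
python3 snap.py p20 s 290 260 180
```

```text
39.075 [0.7069 0.0585 0.2173] xaxis [ 0.991 -0.133  0.   ] yawdeg -7.65 [0.17 0.23 0.01] 0.21306627310534768
tcp px top [314.1 139. ] scene [294.7 303.6]
```

View pics/p20.png

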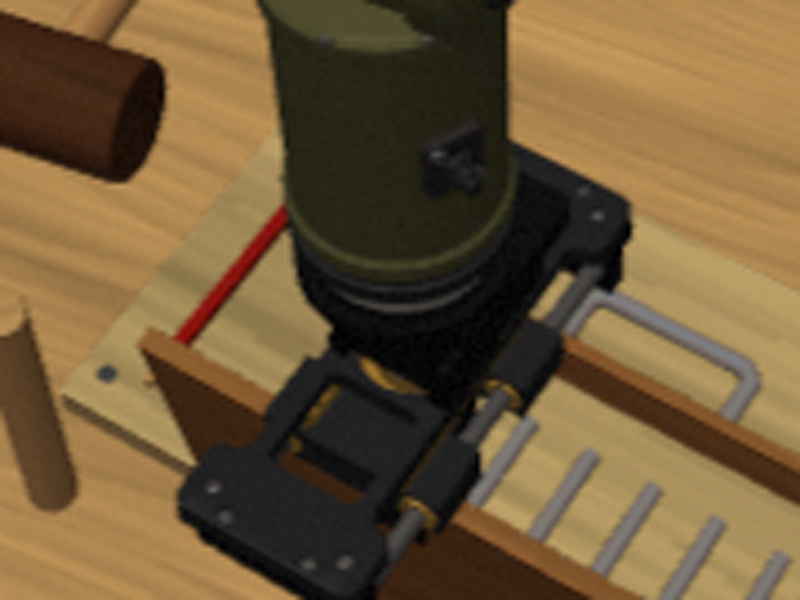

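The lid follows between the fingers, past upright and leaning back. I'll ease it on, watching the force for the stops.

>>> drive_tool --increments "1 0 0 0 200; 2 0 0 0 200; 2 0 0 0 200; 2 0 0 0 200; 2 0 0 0 200; 2 0 0 0 200; 2 0 0 0 200; 2 0 0 0 200; 1.5 0 0 0 200; 1 0 0 0 200; 0.5 0 0 0 200; 0 0 0 0 200"

```text
time: 40.58
position: [0.7248, 0.0561, 0.2173]
tool_rot: [-1.568, 0.105, -0.105]
ft_force: [-0.0, 0.5, -0.3]
grip_width: 0.216
```

>>> drive_tool --increments "1 0 0 0 200; 1 0 0 0 200; 1 0 0 0 200; 1 0 0 0 200; 0 0 0 0 200"

```text
time: 41.2
position: [0.7289, 0.0556, 0.2173]
tool_rot: [-1.568, 0.105, -0.105]
ft_force: [0.6, -0.7, -0.1]
grip_width: 0.219
```

```bash
python3 snap.py p21 s 275 270 180
```

```text
41.3 [0.7288 0.0556 0.2173] xaxis [ 0.991 -0.133  0.   ] yawdeg -7.64 [1.3  0.   0.31] 0.21771377939268746
tcp px top [315.7 129.5] scene [287.7 313.2]
```

View pics/p21.png

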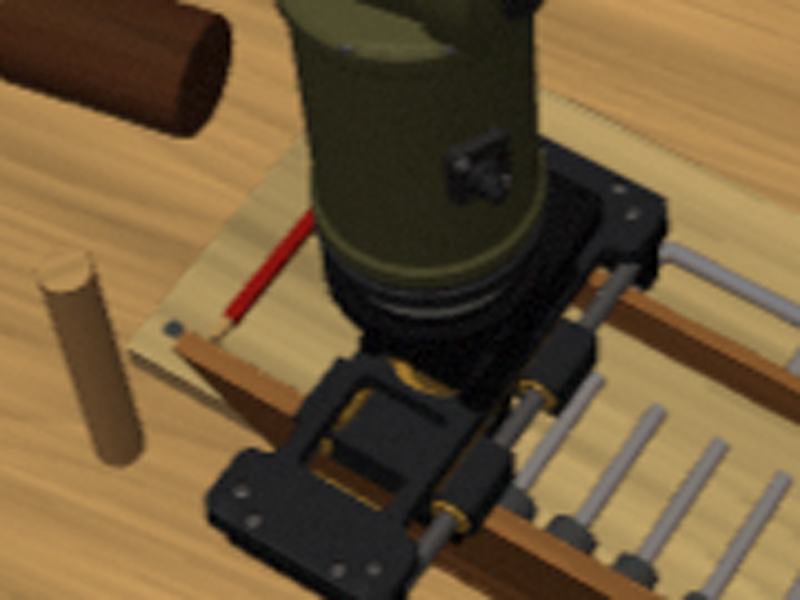

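>>> drive_tool --increments "1 0 0 0 200; 1 0 0 0 200; 0 0 0 0 200"

```text
time: 41.68
position: [0.7307, 0.0553, 0.2173]
tool_rot: [-1.568, 0.105, -0.105]
ft_force: [0.0, -0.6, 0.3]
grip_width: 0.217
```

```bash
python3 snap.py p22 s 230 280 60;  cp pics/p22.png pics/p22s.png;python3 snap.py p22t t 360 150 60
```

```text
41.775 [0.7307 0.0553 0.2173] xaxis [ 0.991 -0.133  0.   ] yawdeg -7.64 [ 0.22 -0.34 -0.52] 0.21654692394701594
tcp px top [315.8 128.7] scene [287.1 314.1]
41.875 [0.7307 0.0554 0.2173] xaxis [ 0.991 -0.133 -0.   ] yawdeg -7.64 [-0.86 -0.34 -0.65] 0.21429068000404716
tcp px top [315.8 128.7] scene [287.1 314.1]
```

View pics/p22s.png

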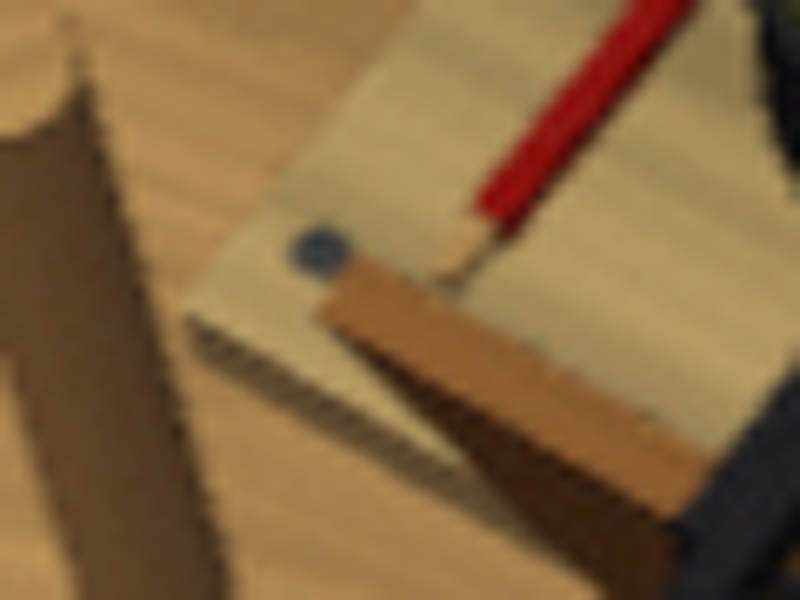

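View pics/p22t.png

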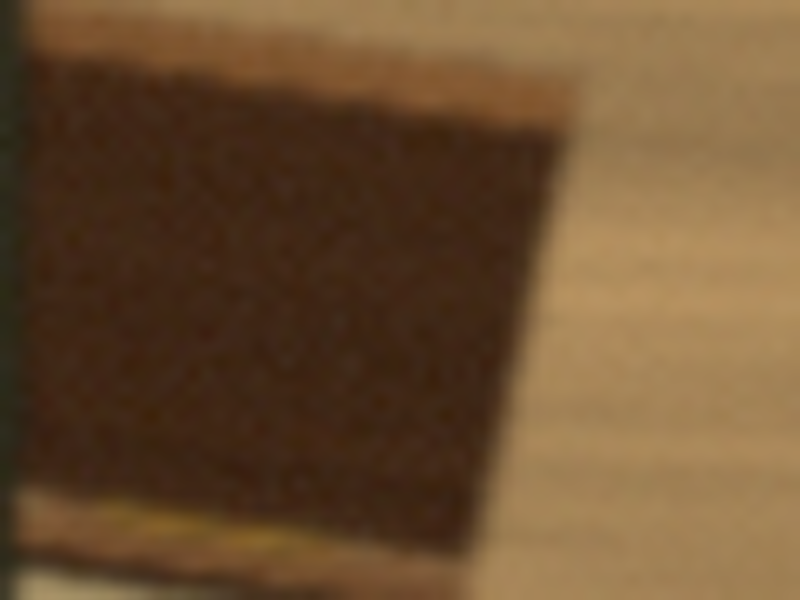

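Run:
```python
from h import *
from bench import get_image
t=get_image("top");c=get_image("scene")
n=np.array([.991,-.133]);hm=np.array([.6827,.0623])
for a,b in(((226.4,277.1),(372.8,137.9)),((224.4,281.6),(373.5,133.4))):
    P,e=tri(c,a,t,b);x=(P[:2]-hm)@n;print(P.round(4),e.round(4),"n",x.round(4),"ang",(np.pi/2+np.arctan2(x,P[2]-.07)).round(3))
```

```text
[ 0.7109 -0.0744  0.2227] 0.0004 n 0.0461 ang 1.864
[ 0.7207 -0.0745  0.2222] 0.0031 n 0.0558 ang 1.922
```

Inner lip corner triangulates to an angle of about 1.86 rad, so the lid is on its stops. I'll open slowly and withdraw straight up.

>>> drive_tool --increments "0.5 0 0 0 197; 0 0 0 0 193; 0 0 0 0 188; 0 0 0 0 180; 0 0 0 0 170; 0 0 0 0 160; 0 -1 0 0 160; 0 -4 0 0 160; 0 -8 0 0 160; 0 -14 0 0 160; 0 -20 0 0 160; 0 -25 0 0 160; 0 -20 0 0 160; 0 -5 0 0 160; 0 0 0 0 160"

```text
time: 43.85
position: [0.7313, 0.0552, 0.3148]
tool_rot: [-1.568, 0.104, -0.105]
ft_force: [0.7, -0.3, -1.1]
grip_width: 0.369
```

>>> drive_tool --increments "-15 0 0 0 160; -30 0 5 0 160; -40 0 15 0 160; -40 0 25 0 160; -40 0 30 0 160; -40 0 30 0 160; -30 0 30 0 160; -20 0 30 0 160; -10 0 25 0 160; 0 0 15 0 160; 0 0 0 0 160; 0 0 0 0 160"

```text
time: 45.35
position: [0.4966, 0.292, 0.3139]
tool_rot: [-1.569, 0.107, -0.106]
ft_force: [0.8, -0.0, 0.3]
grip_width: 0.372
```

```bash
python3 snap.py p23
python3 - <<'E'
import cv2
from bench import get_image
for n in("scene","top"): cv2.imwrite(f"pics/{n}_end.png",get_image(n)["img"][:,:,::-1])
E
```

```text
45.45 [0.4966 0.2922 0.3143] xaxis [ 0.991 -0.135  0.   ] yawdeg -7.78 [ 0.55 -0.25  0.48] 0.37218053015773245
tcp px top [196.7 225.7] scene [469.9 225.4]
```

View pics/scene_end.png

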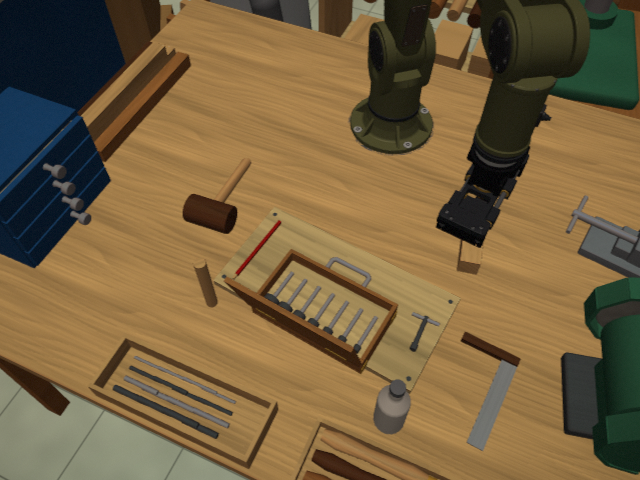

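View pics/top_end.png

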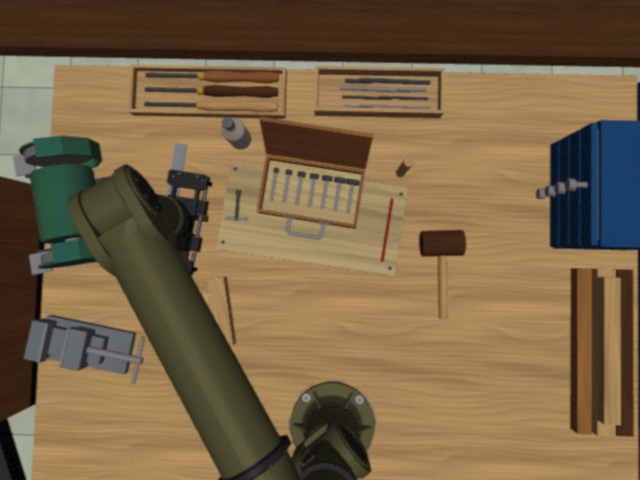

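```bash
python3 snap.py p24 t 310 200 160
```

```text
45.65 [0.4961 0.2931 0.3144] xaxis [ 0.991 -0.134  0.   ] yawdeg -7.7 [-0.33  0.31  0.22] 0.3743291360933084
tcp px top [196.2 225.9] scene [470.5 225.4]
```

View pics/p24.png

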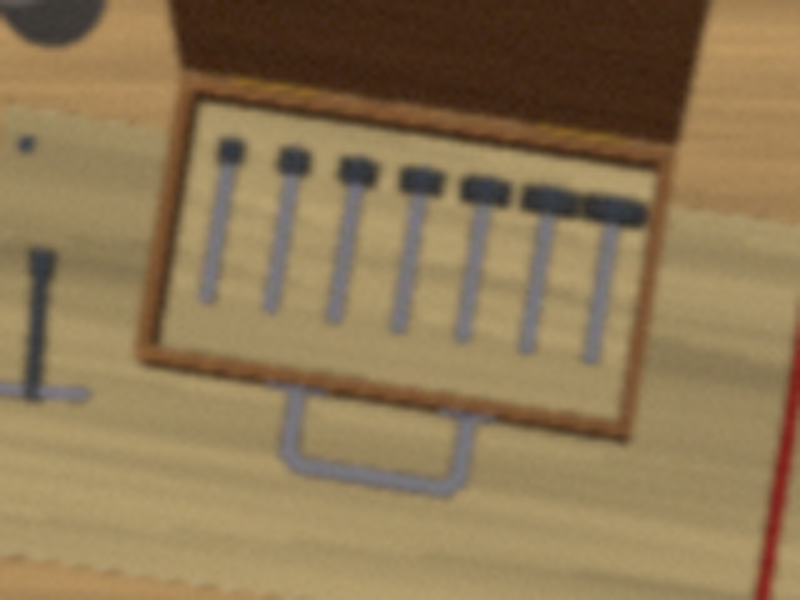

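Run:
```python
from h import *
from bench import get_image,workorder
t=get_image("top")
a=onz(t,(257.6,212.4),.07);b=onz(t,(356,227.6),.07);d=a-b
print(a,b,np.linalg.norm(d),"yaw",np.arctan2(-d[0],d[1]))
print(workorder.close_job())
```

```text
[0.54869219 0.20605324 0.07      ] [ 0.51607418 -0.04746786  0.07      ] 0.2556108067976303 yaw -0.12795698568215924
the job is handed in; nothing more can be done
None
```

I tipped the case over the board's rear edge by its handle and it now lies flat on the board, handle towards the robot. The lid is open on its hinge stops and stays there with the arm clear. I handed the job in at about 46 s, under the 64 s limit.

- **Lid opening:** With the tool pointing straight down, a finger could not get under the lip. I lifted the lid by pressing the fingers against its front edge and following the arc up to about 1.5 rad, where it stood by itself. I then straddled the panel and eased it back onto the stops with a finger on each side.
- **Final checks:**
  - The case's yaw is about -0.128 rad against the board's -0.132.
  - The lid measured about 1.86 rad while still between the fingers. I did not re-measure it after letting go, but the last pictures show it still leaning back.
  - The last pictures show the other items where they were at the start. I compared these by eye.
- **Unexpected:**
  - The bar slid about 7 mm along the pads during the tipping, so the last lowering pressed on the case with about 18 N before I backed off.
  - The case's front edge measured 256 mm long instead of 260, which I put down to pixel error.

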